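Stopper a flask and pin its neck clamp shut

ROBOT

A 6-joint arm with a two-finger parallel gripper is mounted at the origin on the work surface. World frame = base frame: x ahead of the robot, y to its left, z up, the work surface at z = 0. Lengths are in m, angles in degrees, forces in N, time in s.
With the tool pointing down it reaches from about 0.25 to 0.725 m from the base axis. Payload 9.7 kg.
Tool frame: the origin (TCP) lies midway between the tips of the shut fingers; the grasp point (between the pads) lies 19 mm behind it; z points along the fingers, y is the direction in which the jaws open and shut (so a half turn about z gives the same grasp; the last joint's range is limited). The gripper opens to 85 mm and grips with 20 to 120 N. Pads are 22 mm wide; open, the fingers measure 114 mm over their backs; the gripper's body (76 mm by 85 mm) begins 54 mm behind the grasp point. The pads swing forward as they close: fully open they stand 13 mm farther back than shut.
Start: joints at [0, 4.979, 10.078, 95.1, 0, 90], TCP at [0.55, -0, 0.231] pointing down, gripper open.
Joint ranges: [-179.16, 179.16], [-48.56, 103.87], [-65.8, 70.77], [-126.05, 130.52], [-82.76, 87.17], [-180, 180]. Speed limits (degrees/s): [127.2, 127.2, 147.25, 180, 180, 180].

INTERFACE

Orientations are given as [roll, pitch, yaw] about the fixed x, y, z axes, in that order (R = Rz(yaw) Ry(pitch) Rx(roll)).
In Python, from workcell import get_obs, camera, get_calibration, job_done gives the robot as it stands.
- The arm moves only by the tool play_rows, never from a script. Its argument "commands" is text: rows parted by semicolons, each of 5 numbers parted by spaces: the opening, from 0 (shut) to 1 (fully open), then the shift along the world's x, y, z in mm, then the turn about the world's z in degrees. A call has 1 to 10 rows; each row is the pose to reach, as a shift and turn from the pose commanded when the call began; what a row does not reach only later rows make up. A row lasts 1/12 s, in which the tool goes at most 41.7 mm and 7.16 degrees, less where a joint would pass 70% of its speed; a pose out of reach is approached as far as the arm can. A call with a gripper value outside its range is refused whole. The fingers move at their own pace and stop on an object; "force" is the grip in N (left out, the last holds). Time passes only in rows, so rows that repeat a pose let the fingers close. It gives the time, the measured TCP pose, the force and the opening at its end, in the units of the state.
- get_obs(): the state, without advancing time (a new reading comes with each control period).
- camera(name): name is "scene" or "side" or "wrist"; returns the picture (420x560x3 uint8, red, green, blue); there is no depth.
- get_calibration(name): a dict with "fx", "fy", "cx", "cy" (pixels), "k1" (the pictures are not rectified: a ray, as slopes to the right and down, at radius r is drawn at 1 + k1 r^2 times it, then the intrinsics apply), "eye" and "attitude" of the camera in the world; the wrist camera has in their place "mount" (4x4, takes a point from camera to tool coordinates, whose origin is the TCP and whose axes are the flange's). Camera axes: x right, y down, z forward; pixel columns grow to the right and rows downward; lengths in m; the calibration is good to about 2 mm. A picture is of the moment at which its call begins: read the wrist's pose just before it. get_calibration takes no time and is no camera call.
- job_done(): hands the job in, once; it reports no verdict.
The state is a dict: "time": time; "q": joint angles; "qd": joint speeds; "joint_efforts": joint torques, N m; "ee_pos": TCP position; "tcp_rot": TCP orientation; "wrist_force": force on the tool from outside, world axes, zero at the start; "torque": the same for the moment, N m; "opening": finger opening in m.
Only numpy, scipy, OpenCV 4.12 (cv2) and the standard library are available. Lean on these libraries where they do the work, as an engineer would, in place of code of your own. Each camera call takes 0.05 s, during which the arm holds its last target.

TASK

Set the rubber stopper fully down into the mouth of the flask, then swing the clamp's gate shut round the flask's neck and drop the steel pin through the aligned holes of both halves until its head rests on the gate. Then pinch the two finger tabs of the clamp together so that the halves are pressed fully shut, and finish while still squeezing them: do not let go at the end. Leave the slide box, the stain bottle and the dish where they are.

Things in the scene. Friction and masses are not known exactly. Their poses are not given: they have to be found in the camera images.
- clamp: Fixed stand: white base 160 x 190 x 10 mm with a glass conical flask, its neck (37 mm wide) in a two-part aluminium clamp. Origin on the table under the flask's axis, z up. Shut halves meet at x = 0: fixed back half on the +x side of the neck (to x = 34 mm, 136 mm high), swinging gate on the -x side. At y = +48 mm vertical hinge rod (160 mm high), y = -44 mm pin hole, y = -78 mm finger tabs.
- flask_mouth (a point): Centre of the flask's mouth at rim height, 140 mm above the table. The bore is 29 mm wide, vertical and open for 44 mm below the rim.
- hinge_axis (a point): Point on the gate's vertical hinge axis, 136 mm above the table.
- pin_hole (a point): Where the 13 mm vertical pin hole opens at the top of the gate's lug when the gate is shut, 136 mm above the table. Through hole: gate lug 124 to 136 mm, back lug 108 to 120 mm above the table. This point is fixed to the stand; the gate's own hole comes here when shut.
- gate (a joint): Gate's opening angle, rad: 0 shut (hard stop), 1.3 fully open; starts 0.75 to 1.15. It opens to the clamp's -x side, clockwise from above, and a stiff hinge (0.15 N m) keeps it where it is left. Shut, its outer face is at x = -34 mm; near the neck it is 155 mm high with a lip that passes 3 mm over a fully seated stopper's flange and hits one that stands too high.
- gate_tab (a point): Upright finger tab at the gate's free end, turns with the gate: 10 mm thick (x), 32 mm long (y), 112 to 156 mm above the table. This point is its middle in x and y, 132 mm above the table, 126 mm from the hinge along the gate. Gate shut: axes as the clamp's, point 9 mm to the -x side of the plane x = 0. Its outer face looks to its -x.
- back_tab (a point): Matching fixed finger tab of the back half, the same size, 9 mm to the +x side of the plane x = 0; with the gate shut the two tabs stand side by side with an 8 mm gap and are 28 mm thick together, outer face to outer face.
- stopper_mid (a point): Dark rubber stopper, 66 mm tall, upright in a white block (65 x 65 x 32 mm); point on its axis at half height. Tapered plug 26 mm long (20 mm wide at the foot, 25.6 at the top), flange 40 mm wide (7 to 1 mm below this point), round grip 24 mm wide above it, up to 33 mm above this point. Fully down, the flange lies on the rim and this point is 7 mm above the mouth. 30 to 65 g.
- pin_mid (a point): Steel pin, 74 mm tall, upright in a grey block (55 x 55 x 45 mm); point on its axis at half height. Shaft 9 mm wide, 40 mm long, with an 8 mm tapered tip below; round head 22 mm wide, 34 mm tall on top, its underside 3 mm above this point. Fully home, the head rests on the gate's lug and this point is 3 mm below point pin_hole. 50 to 100 g.
- slide_box_mid (a point): Bystander: cardboard slide box 85 x 100 x 34 mm, its centre.
- stain_bottle_mid (a point): Bystander: amber bottle 40 mm wide, 75 mm tall, its centre.
- dish_mid (a point): Bystander: white dish 90 mm wide, 16 mm tall, its centre.
There are look-alikes about, which are no part of the job. Several things look just like the part that bears pin_mid: the one meant starts farthest to the robot's left.

How it is judged (in metres and radians):
On the way, in this order (a step that is already met when the one before it is completed fails the run):
1. the stopper sits fully in the flask's mouth, gate still open (z of stopper_mid in the frame of flask_mouth below 0.009 m and horizontal distance between stopper_mid and flask_mouth below 0.005 m and angle between stopper_mid's own z axis and vertical below 0.1 rad and value of joint gate above 0.2 rad), for 0.2 s.
2. the gate is shut over the seated stopper, the pin not yet in (value of joint gate below 0.03 rad and z of stopper_mid in the frame of flask_mouth below 0.009 m and horizontal distance between pin_mid and pin_hole above 0.02 m), for 0.2 s.
3. the pin is through both halves, its head resting on the gate (z of pin_mid in the frame of pin_hole below 0 m and horizontal distance between pin_mid and pin_hole below 0.005 m and angle between pin_mid's own z axis and vertical below 0.15 rad), for 0.2 s.
At the end, for the whole second after the job is handed in: Stopper down (flange within 2 mm of the rim, 5 mm of centre, tilt under 0.1 rad); pin through both lugs (head within 3 mm of the gate, 5 mm of centre, tilt under 0.15 rad); gate within 0.015 rad of shut; fingers press each tab with over 4 N. Bystanders moved under 20 mm (all of step 3 and z of stopper_mid in the frame of flask_mouth below 0.009 m and horizontal distance between stopper_mid and flask_mouth below 0.005 m and angle between stopper_mid's own z axis and vertical below 0.1 rad and value of joint gate below 0.015 rad and contact force between the fingers and gate_c0 above 4 N and contact force between the fingers and clamp_c0 above 4 N); the arm keeps its last pose, push and grip.
It fails at once if slide box, stain bottle or dish moved more than 20 mm (distance of any of slide_box_mid, stain_bottle_mid, dish_mid from where it was at the start of the episode above 0.02 m).
It also fails if it takes over 72 s, if anything falls off the work surface, if the arm or the gripper's body presses on something with over 40 N, if the wrist force passes 120 N, or if a joint passes its speed limit or range.

## Working session

There is one attempt and no reset: what is moved stays moved. The work goes in short steps, Python scripts to look and compute and a tool call to move; the robot and the scene stay as the last step left them, time stands still between calls to the robot, and variables do not carry over. Pictures are saved under pics/ and viewed, and the job is handed in when it is done.

Besides the shell and the picture viewer there is one more tool, called as name(argument=value, ...) on one line, values as JSON. play_rows: Moves the arm, as the interface text tells. Its arguments: {"type":"object","properties":{"commands":{"type":"string"},"force":{"type":"number"}},"required":["commands"]}

```bash
mkdir -p pics; ls
python3 - <<'E'
from workcell import get_obs,camera,get_calibration
import cv2
print(get_obs())
for n in("scene","side","wrist"):
    print(n,get_calibration(n)); cv2.imwrite(f"pics/{n}0.png",camera(n)[:,:,::-1])
E
```

```text
pics
{'time': 0.0, 'q': array([1.40719949e-03, 5.01049362e+00, 1.00329588e+01, 9.50977382e+01,
       9.16691783e-04, 8.99997278e+01]), 'qd': array([ 0.05746561, -0.07139238,  0.08516357, -0.16127997, -0.03073415,
       -0.16924528]), 'joint_efforts': array([ 7.68234549e-04, -5.20392072e+01,  4.64802504e+01,  1.63646933e-02,
        2.23589603e-05, -6.77332673e-05]), 'ee_pos': array([5.49774395e-01, 1.80624021e-05, 2.30575482e-01]), 'tcp_rot': array([-1.79924727e+02, -9.17048611e-04,  9.00016782e+01]), 'wrist_force': array([-0.36895576, -0.70319911,  0.43605609]), 'torque': array([-0.02155581,  0.04950503, -0.0122504 ]), 'opening': 0.08512427860850758}
scene {'fx': 455.7086348593297, 'fy': 455.7086348593297, 'cx': 284.437999032414, 'cy': 208.63970108781479, 'k1': -0.10116277700785894, 'eye': array([ 1.39344229, -0.04896101,  0.79536893]), 'attitude': array([-131.39043775,    0.37218241,   85.69531124])}
side {'fx': 383.57288336802924, 'fy': 383.57288336802924, 'cx': 282.2513408958029, 'cy': 209.27331514750682, 'k1': 0.03457208084220841, 'eye': array([ 0.13657863, -0.48246675,  0.67412378]), 'attitude': array([-130.42434718,    1.2354258 ,  -43.77661407])}
wrist {'fx': 355.886576162251, 'fy': 355.886576162251, 'cx': 285.0221977892022, 'cy': 213.54581724156316, 'k1': -0.0551899480967278, 'mount': array([[-1.01741548e-04, -9.61740016e-01, -2.73963742e-01,
         6.99108484e-02],
       [ 9.99999435e-01,  1.91945587e-04, -1.04518664e-03,
        -2.64775701e-04],
       [ 1.05778395e-03, -2.73963693e-01,  9.61739453e-01,
        -1.42409718e-01],
       [ 0.00000000e+00,  0.00000000e+00,  0.00000000e+00,
         1.00000000e+00]])}
```

View pics/scene0.png

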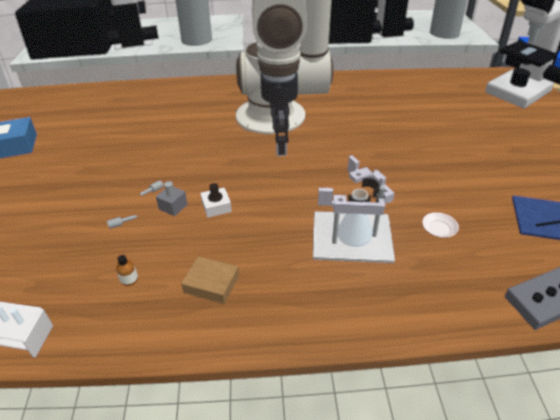

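View pics/side0.png

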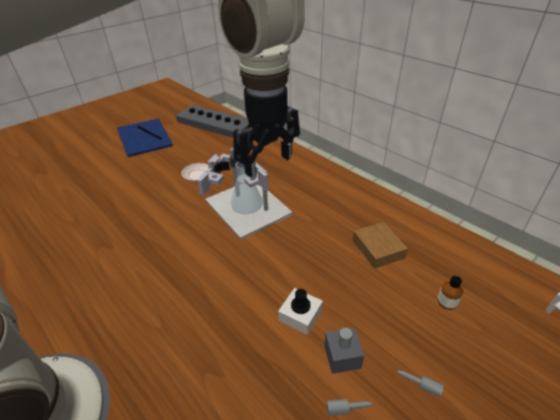

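View pics/wrist0.png

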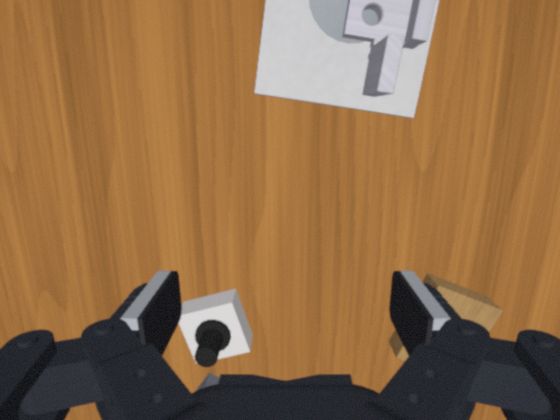

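```bash
cat > h.py <<'E'
import numpy as np, cv2
from scipy.spatial.transform import Rotation as Ro
from workcell import get_obs,camera,get_calibration
def cam(n,obs=None):
    c=get_calibration(n)
    K=np.array([[c['fx'],0,c['cx']],[0,c['fy'],c['cy']],[0,0,1]]);D=np.array([c['k1'],0,0,0])
    if n=='wrist':
        R=Ro.from_euler('xyz',obs['tcp_rot'],degrees=True).as_matrix();m=c['mount']
        return K,D,R@m[:3,:3],R@m[:3,3]+np.array(obs['ee_pos'])
    return K,D,Ro.from_euler('xyz',c['attitude'],degrees=True).as_matrix(),np.array(c['eye'])
def ray(C,px):
    K,D,R,e=C
    p=cv2.undistortPoints(np.array([[px]],float),K,D)[0,0]
    d=R@np.array([p[0],p[1],1]);return e,d/np.linalg.norm(d)
def proj(C,P):
    K,D,R,e=C
    return cv2.projectPoints((np.atleast_2d(P)-e)@R,np.zeros(3),np.zeros(3),K,D)[0][:,0]
def tri(obsv):
    A=np.zeros((3,3));b=np.zeros(3);L=[ray(C,p) for C,p in obsv]
    for e,d in L:
        M=np.eye(3)-np.outer(d,d);A+=M;b+=M@e
    P=np.linalg.solve(A,b)
    return P.round(4),[round(1000*float(np.linalg.norm((np.eye(3)-np.outer(d,d))@(P-e))),1) for e,d in L]
def atz(C,p,z):
    e,d=ray(C,p);return (e+d*(z-e[2])/d[2]).round(4)
def snap(n,name,crop=None,s=1):
    o=get_obs();im=camera(n)[:,:,::-1]
    cv2.imwrite(f'pics/{name}_raw.png',im)
    import json;json.dump({k:list(np.atleast_1d(o[k])) for k in('ee_pos','tcp_rot')},open(f'pics/{name}.json','w'))
    if crop: im=im[crop[1]:crop[3],crop[0]:crop[2]]
    cv2.imwrite(f'pics/{name}.png',cv2.resize(im,None,fx=s,fy=s,interpolation=cv2.INTER_CUBIC));return o
def wcam(name):
    import json;return cam('wrist',json.load(open(f'pics/{name}.json')))
E
python3 - <<'E'
from h import *
S,D=cam('scene'),cam('side')
for n,a,b in [('stop top',(214,187),(301,294)),('pin top',(169,184),(346,332)),('backtab top',(325,192),(254,182))]:
    print(n,tri([(S,a),(D,b)]))
for n,a in [('box',(211,272)),('bottle',(126,270)),('dish',(441,225)),('pinA',(157,185)),('pinB',(113,222))]: print(n,atz(S,a,.02))
sc=cv2.imread('pics/scene0.png');cv2.imwrite('pics/scene0z.png',cv2.resize(sc[140:270,300:470],None,fx=4,fy=4,interpolation=2))
E
```

```text
stop top (array([ 0.4709, -0.1661,  0.0671]), [0.7, 0.7])
pin top (array([ 0.4624, -0.2814,  0.0779]), [1.5, 1.5])
backtab top (array([0.5902, 0.1025, 0.1319]), [2.3, 2.3])
box [ 0.7158 -0.1676  0.02  ]
bottle [ 0.696  -0.3618  0.02  ]
dish [0.6095 0.3966 0.02  ]
pinA [ 0.388  -0.3319  0.02  ]
pinB [ 0.531  -0.4251  0.02  ]
```

View pics/scene0z.png

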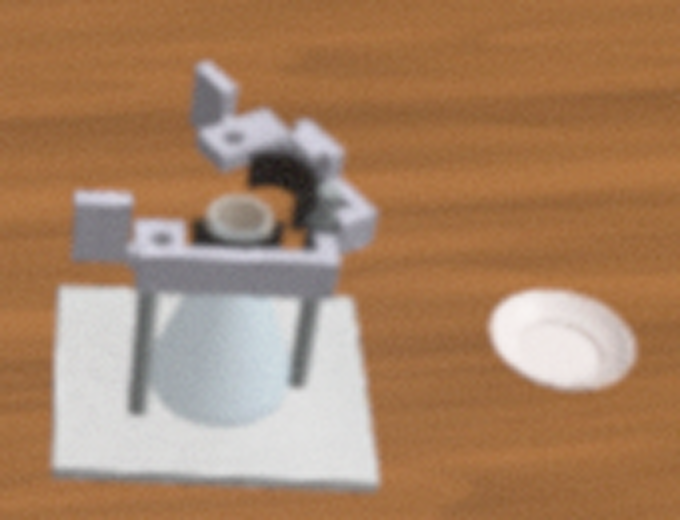

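play_rows(commands="1 10 40 40 0;1 20 80 70 0;1 30 120 100 0;1 30 150 100 0;1 30 150 100 0;1 30 150 100 0;1 30 150 100 0", force=40)

```text
time: 0.73
ee_pos: [0.5802, 0.151, 0.3308]
tcp_rot: [-180.0, 0.0, 90.1]
wrist_force: [-0.4, -0.3, -0.7]
opening: 0.0857
```

Run:
```python
from h import *
o=snap('wrist','w1');print(o['ee_pos'],o['tcp_rot'],o['time'])
```

```text
[0.58018511 0.15099991 0.33081241] [-1.79973250e+02  1.53392261e-02  9.01145443e+01] 0.7333
```

View pics/w1.png

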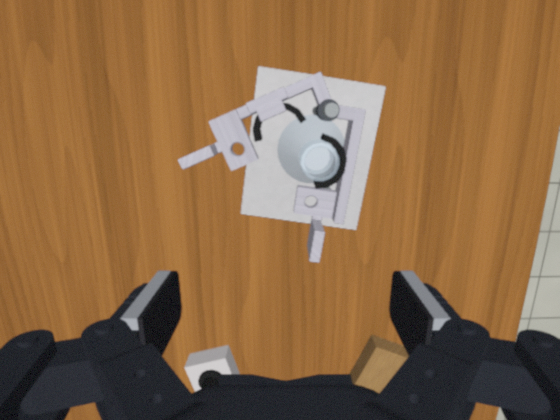

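play_rows(commands="1 10 30 0 0;1 15 60 0 0;1 15 60 0 0;1 15 60 0 0;1 15 60 0 0")

```text
time: 1.2
ee_pos: [0.5949, 0.2088, 0.3309]
tcp_rot: [-180.0, 0.0, 89.9]
wrist_force: [-0.3, -1.0, 0.3]
opening: 0.0854
```

Run:
```python
from h import *
o=snap('wrist','w2');print(o['ee_pos'],o['tcp_rot'],o['time'])
```

```text
[0.59492017 0.20877823 0.33089394] [-1.79953042e+02  3.74582659e-02  8.99491313e+01] 1.2
```

View pics/w2.png

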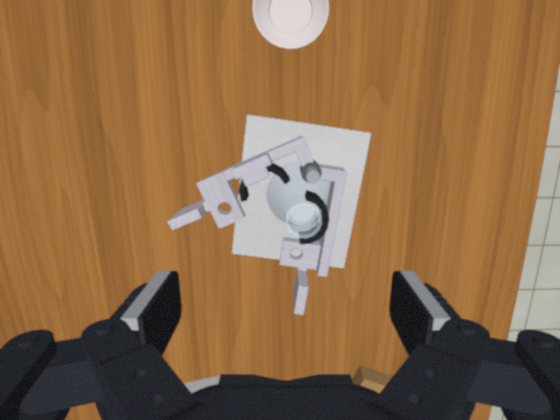

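Run:
```python
import cv2,numpy as np
a=cv2.imread('pics/w1_raw.png')[60:270,165:395];b=cv2.imread('pics/w2_raw.png')[110:320,155:385]
f=lambda x:cv2.resize(x,None,fx=3.4,fy=2.8*3.4/2.8,interpolation=2)
cv2.imwrite('pics/w1z.png',cv2.resize(a,None,fx=2.8,fy=2.8,interpolation=2));cv2.imwrite('pics/w2z.png',cv2.resize(b,None,fx=2.8,fy=2.8,interpolation=2))
```

```text
(no output)
```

View pics/w1z.png

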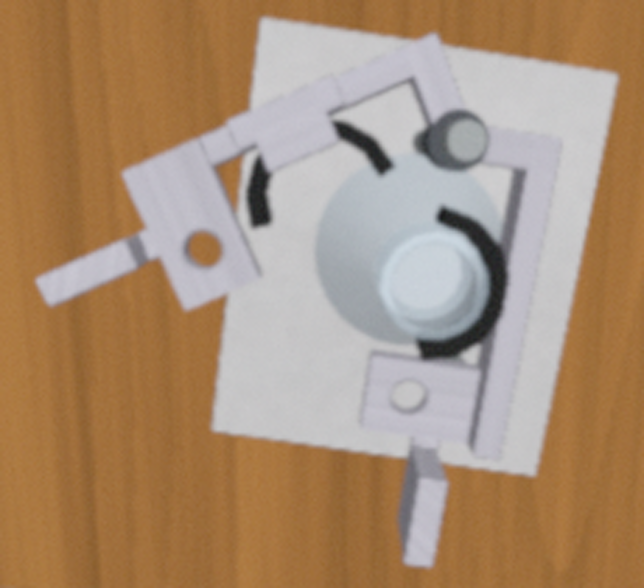

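View pics/w2z.png

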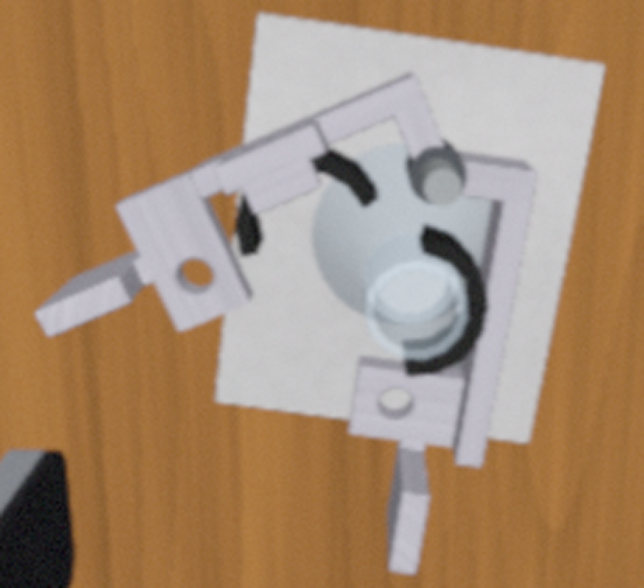

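```bash
cat > fit.py <<'E'
from h import *
from scipy.optimize import least_squares
C1,C2=wcam('w1'),wcam('w2')
z1=lambda p:(165+p[0]/2.8-.2,60+p[1]/2.8-.2); z2=lambda p:(155+p[0]/2.8-.2,110+p[1]/2.8-.2)
F={'rod':((0,.048,.160),(465,138),(441,184)),'bhole':((0,-.044,.120),(408,395),(396,402)),
'mouth':((0,0,.140),(435,285),(416,312)),
'btab1':((.009+.005,-.094,.156),(431,566),(413,573)),'btab2':((.009-.005,-.094,.156),(404,561),(389,568)),'btab3':((.014,-.062,.156),(447,484),(430,492))}
G={'ghole':((0,-.044,.136),(203,248),(196,273)),'gtab1':((-.014,-.094,.156),(36,282),(37,313)),'gtab2':((-.004,-.094,.156),(50,305),(50,336))}
def Rz(a):return Ro.from_euler('z',a).as_matrix()
def pred(q):
    x,y,t,g=q;out=[]
    for d,isg in((F,0),(G,1)):
        for k,(P,a,b) in d.items():
            P=np.array(P)
            if isg:
                h=np.array([0,.048,0]);P=h+Rz(-g)@(P-h)
            W=Rz(t)@P+[x,y,0]
            out.append((k,W,proj(C1,W)[0]-z1(a),proj(C2,W)[0]-z2(b)))
    return out
if __name__=='__main__':
    for k,(P,a,b) in {**F,**G}.items(): print(k,P,tri([(C1,z1(a)),(C2,z2(b))]))
    r=least_squares(lambda q:np.concatenate([np.r_[o[2],o[3]] for o in pred(q)]),[.6,.18,0,.9],loss='soft_l1')
    print(r.x,np.degrees(r.x[2:]))
    for o in pred(r.x):print(o[0],o[1].round(4),o[2].round(1),o[3].round(1))
E
python3 fit.py
```

```text
rod (0, 0.048, 0.16) (array([0.6187, 0.224 , 0.157 ]), [0.0, 0.0])
bhole (0, -0.044, 0.12) (array([0.6058, 0.1336, 0.1196]), [0.2, 0.2])
mouth (0, 0, 0.14) (array([0.6119, 0.1772, 0.1446]), [0.0, 0.0])
btab1 (0.013999999999999999, -0.094, 0.156) (array([0.6117, 0.083 , 0.158 ]), [0.3, 0.3])
btab2 (0.003999999999999999, -0.094, 0.156) (array([0.6029, 0.0837, 0.1557]), [0.0, 0.0])
btab3 (0.014, -0.062, 0.156) (array([0.6182, 0.1072, 0.1422]), [0.1, 0.1])
ghole (0, -0.044, 0.136) (array([0.5342, 0.188 , 0.1325]), [0.1, 0.1])
gtab1 (-0.014, -0.094, 0.156) (array([0.4822, 0.1789, 0.1512]), [0.3, 0.3])
gtab2 (-0.004, -0.094, 0.156) (array([0.4874, 0.1721, 0.1553]), [0.3, 0.3])
[ 0.61214277  0.17695983 -0.14633714  1.01512218] [-8.38450073 58.16221675]
rod [0.6191 0.2244 0.16  ] [ 1.  -0.6] [0.8 0. ]
bhole [0.6057 0.1334 0.12  ] [0.2 0.3] [-0.2  0.2]
mouth [0.6121 0.177  0.14  ] [-0.2 -0.4] [ 0.1 -1.2]
btab1 [0.6123 0.0819 0.156 ] [0.1 0.1] [ 0.7 -0.1]
btab2 [0.6024 0.0834 0.156 ] [-0.4  0.4] [-0.5  0.4]
btab3 [0.617  0.1136 0.156 ] [ 0.3 -1.7] [-0.2  0.7]
ghole [0.5347 0.1878 0.136 ] [0.2 0.5] [-0.2  1. ]
gtab1 [0.4833 0.1808 0.156 ] [-0.2 -1.3] [-1.  -0.4]
gtab2 [0.4873 0.1716 0.156 ] [-0.   0.7] [-0.6  0.7]
```

play_rows(commands="1 -12 -40 0 -4;1 -24 -80 0 -8.4;1 -36 -119 0 -8.4;1 -48 -158 0 -8.4;1 -60 -197 0 -8.4;1 -72 -236 0 -8.4;1 -84 -275 0 -8.4;1 -96 -314 0 -8.4;1 -108 -353 0 -8.4;1 -120 -392 0 -8.4")

```text
time: 2.08
ee_pos: [0.4729, -0.1845, 0.3319]
tcp_rot: [179.9, 0.0, 81.5]
wrist_force: [0.6, 0.8, -0.0]
opening: 0.0859
```

play_rows(commands="1 -5 -38 0 0;1 -5 -38 0 0;1 -5 -38 0 0;1 -5 -38 0 0;1 -5 -38 0 0")

```text
time: 2.5
ee_pos: [0.4698, -0.2194, 0.3316]
tcp_rot: [180.0, -0.0, 81.6]
wrist_force: [0.5, 0.2, 0.4]
opening: 0.085
```

Run:
```python
from h import *
o=snap('wrist','w3');print(o['ee_pos'],o['tcp_rot'],o['time'])
```

```text
[ 0.46978047 -0.21942532  0.33158041] [ 1.79974257e+02 -2.13516436e-03  8.16180844e+01] 2.5
```

View pics/w3.png

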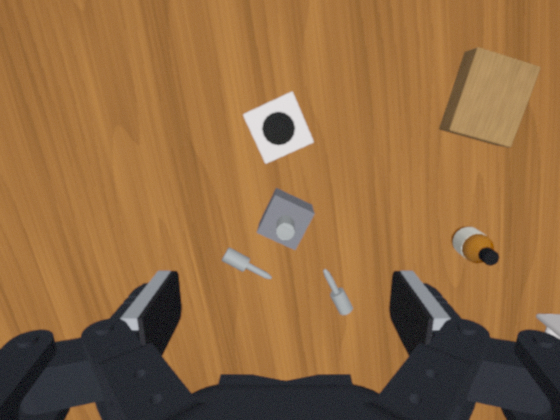

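play_rows(commands="1 0 -40 0 0;1 0 -60 0 0;1 0 -60 0 0;1 0 -60 0 0;1 0 -60 0 0")

```text
time: 2.97
ee_pos: [0.4703, -0.2789, 0.3314]
tcp_rot: [-180.0, -0.0, 81.7]
wrist_force: [0.2, 0.5, 0.1]
opening: 0.0856
```

Run:
```python
from h import *
o=snap('wrist','w4');print(o['ee_pos'],o['tcp_rot'],o['time'])
```

```text
[ 0.47026596 -0.2789488   0.33137207] [-1.79996427e+02 -1.55616624e-02  8.16620649e+01] 2.9667
```

View pics/w4.png

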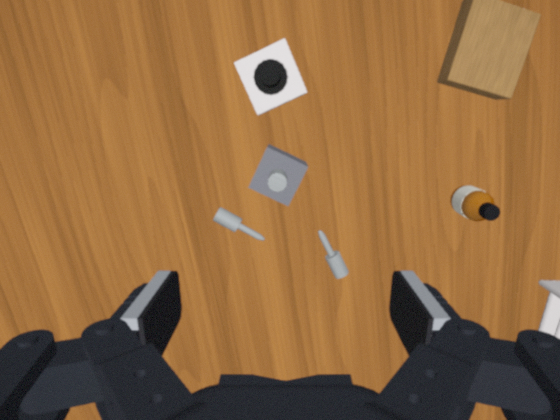

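Run:
```python
import cv2,numpy as np
a=cv2.imread('pics/w3_raw.png')[80:260,230:330];b=cv2.imread('pics/w4_raw.png')[30:210,220:320]
r=lambda x:cv2.resize(cv2.convertScaleAbs(x,alpha=1.5,beta=20),None,fx=3.3,fy=3.3,interpolation=2)
cv2.imwrite('pics/w34z.png',np.hstack([r(a),r(b)]))
```

```text
(no output)
```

View pics/w34z.png

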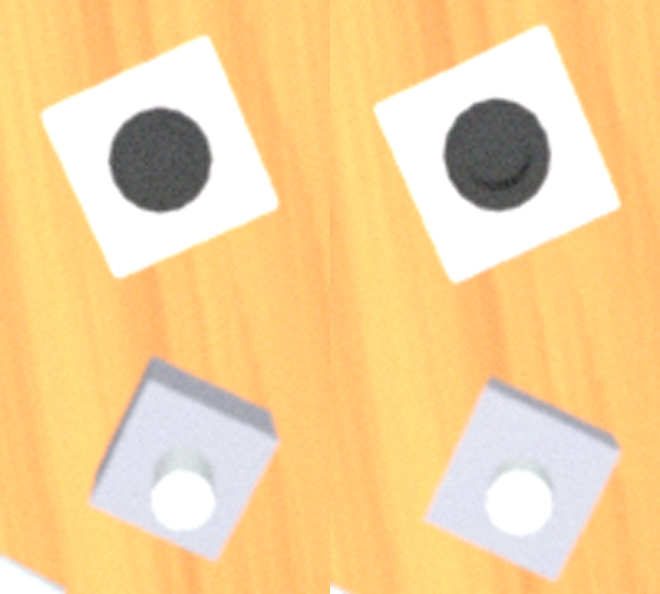

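Run:
```python
from h import *
A,B=wcam('w3'),wcam('w4')
a=lambda p:(230+p[0]/3.3-.35,80+p[1]/3.3-.35); b=lambda p:(220+p[0]/3.3-.35,30+p[1]/3.3-.35)
S,D=cam('scene'),cam('side')
for n,p,q in[('flange',(160,160),(167,155)),('pintop',(183,498),(189,499)),('sb1',(42,117),(45,105)),('sb2',(206,37),(213,26)),('sb3',(276,208),(289,206)),('sb4',(119,277),(126,283)),('pb1',(153,358),(163,378)),('pb2',(277,440),(290,450)),('pb3',(92,500),(95,520)),('pb4',(216,560),(226,580))]:
    print(n,tri([(A,a(p)),(B,b(q))]))
for z in(.038,):print('flange@z',atz(A,a((160,160)),z),atz(B,b((167,155)),z))
print('pin@.079',atz(A,a((183,498)),.079),atz(B,b((189,499)),.079))
P=np.array([.47,-.166,.072]);print(proj(S,P),proj(D,P))
```

```text
flange (array([ 0.4685, -0.1669,  0.0358]), [0.0, 0.0])
pintop (array([ 0.46  , -0.2815,  0.0806]), [0.1, 0.1])
sb1 (array([ 0.43  , -0.1457,  0.0463]), [0.2, 0.2])
sb2 (array([ 0.491 , -0.1268,  0.0326]), [0.2, 0.2])
sb3 (array([ 0.5085, -0.1903,  0.0355]), [0.3, 0.3])
sb4 (array([ 0.4463, -0.2081,  0.0269]), [0.1, 0.1])
pb1 (array([ 0.4529, -0.2463,  0.0013]), [0.1, 0.1])
pb2 (array([ 0.4971, -0.2751,  0.0468]), [0.2, 0.2])
pb3 (array([ 0.4213, -0.293 ,  0.0333]), [0.6, 0.6])
pb4 (array([ 0.4673, -0.3208,  0.0445]), [0.1, 0.1])
flange@z [ 0.4685 -0.1669  0.038 ] [ 0.4686 -0.1672  0.038 ]
pin@.079 [ 0.46   -0.2821  0.079 ] [ 0.4599 -0.2818  0.079 ]
[[213.60217411 185.41262215]] [[300.31666574 292.47541068]]
```

play_rows(commands="1 -2 40 -20 0;1 -2 80 -60 0;1 -2 112 -90 0;1 -2 112 -130 0;1 -2 112 -170 0;1 -2 112 -210 0;1 -2 112 -240 0;1 -2 112 -265 0;1 -2 112 -289 0;1 -2 112 -289 0")

```text
time: 3.85
ee_pos: [0.4654, -0.166, 0.0378]
tcp_rot: [-179.6, -0.1, 81.7]
wrist_force: [-0.6, 0.2, 0.2]
opening: 0.0858
```

Run:
```python
from h import *
o=snap('wrist','w5');print(o['ee_pos'],o['wrist_force'],o['time'])
snap('side','s5',(220,200,420,350),4)
```

```text
[ 0.4653727  -0.1659704   0.03783848] [-0.60450459  0.24645241  0.19669583] 3.85
```

View pics/w5.png

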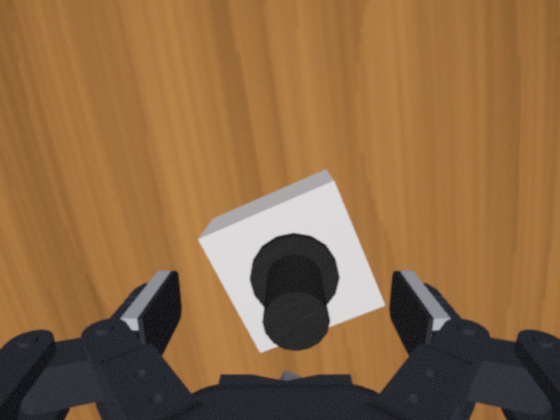

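View pics/s5.png

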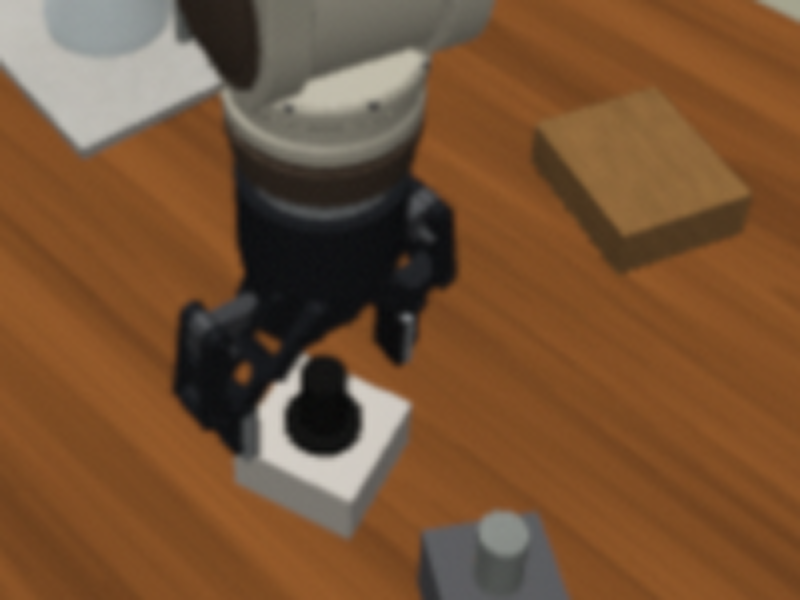

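Run:
```python
from h import *
o=get_obs();print(o['ee_pos'],o['tcp_rot'],o['time'])
C=wcam('w5');print(atz(C,(296,321),.072),atz(C,(295,276),.038))
print(proj(C,[.4685,-.167,.072]))
```

```text
[ 0.46781329 -0.16716118  0.04280299] [-1.79972285e+02 -1.18588276e-02  8.16668327e+01] 3.95
[ 0.469  -0.1664  0.072 ] [ 0.4694 -0.1657  0.038 ]
[[294.92851707 322.65786825]]
```

play_rows(commands="0 1 0 0 0;0 1 0 0 0;0 1 0 0 0;0 1 0 0 0;0 1 0 0 0;0 1 0 0 0", force=40)

```text
time: 4.45
ee_pos: [0.4693, -0.1682, 0.043]
tcp_rot: [179.9, 0.0, 81.6]
wrist_force: [0.2, -1.2, 6.3]
opening: 0.0226
```

play_rows(commands="0 0 0 10 0;0 0 0 30 0;0 0 0 60 0;0 0 0 100 0;0 0 0 140 0;0 0 0 180 0;0 0 0 180 0;0 0 0 180 0;0 0 0 180 0")

```text
time: 5.2
ee_pos: [0.4689, -0.168, 0.2223]
tcp_rot: [-180.0, 0.0, 81.6]
wrist_force: [-0.4, -0.2, -0.8]
opening: 0.0221
```

Run:
```python
from h import *
o=snap('wrist','w6');print(o['ee_pos'],o['wrist_force'],o['time'])
snap('side','s6',(180,100,420,280),3)
```

```text
[ 0.4689457  -0.16802126  0.22229835] [-0.43319778 -0.19402937 -0.79054743] 5.2
```

View pics/w6.png

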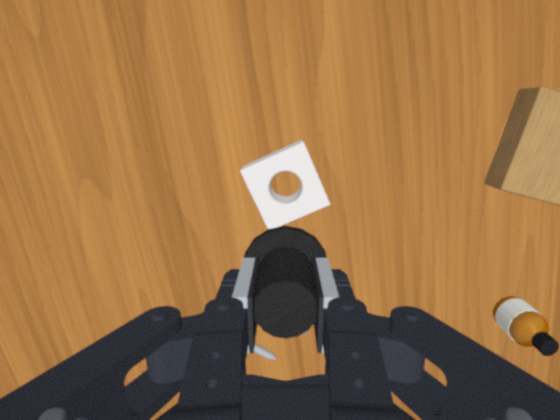

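View pics/s6.png

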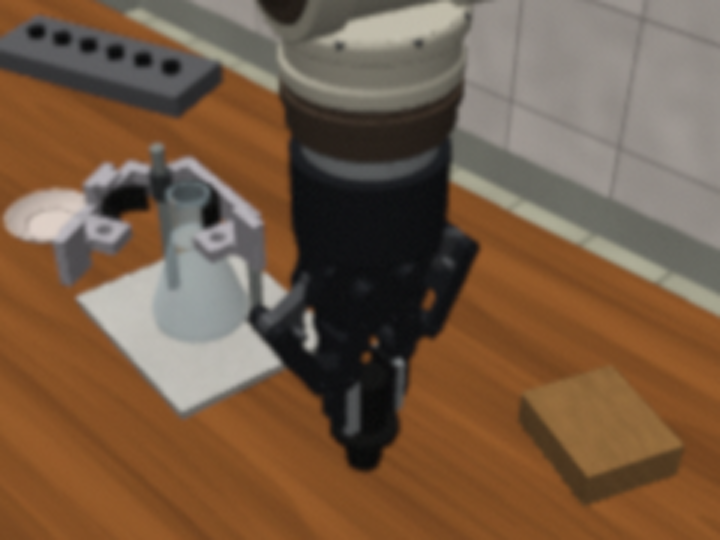

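Run:
```python
from h import *
C=wcam('w6');z=.2223
print(atz(C,(285,268),z-.005),atz(C,(285,305),z+.029))
```

```text
[ 0.4688 -0.1657  0.2173] [ 0.469  -0.1646  0.2513]
```

play_rows(commands="0 15 36 6 0;0 30 72 12 0;0 45 108 20 0;0 60 144 20 0;0 75 180 20 0;0 90 216 20 0;0 105 252 20 0;0 120 288 20 0;0 134 322 20 0;0 143 344 20 0")

```text
time: 6.13
ee_pos: [0.6121, 0.1791, 0.24]
tcp_rot: [-179.8, 0.0, 81.7]
wrist_force: [1.1, -0.7, -0.6]
opening: 0.0225
```

play_rows(commands="0 0 0 0 0;0 0 0 0 0;0 0 0 0 0")

```text
time: 6.38
ee_pos: [0.6115, 0.1757, 0.2411]
tcp_rot: [-179.9, 0.1, 81.6]
wrist_force: [-0.4, -0.6, -0.4]
opening: 0.0225
```

Run:
```python
from h import *
o=snap('wrist','w7');print(o['ee_pos'],o['wrist_force'],o['time'])
snap('side','s7',(180,100,380,250),4)
```

```text
[0.61153749 0.17566996 0.24112032] [-0.3873169  -0.6494548  -0.39905968] 6.3833
```

View pics/w7.png

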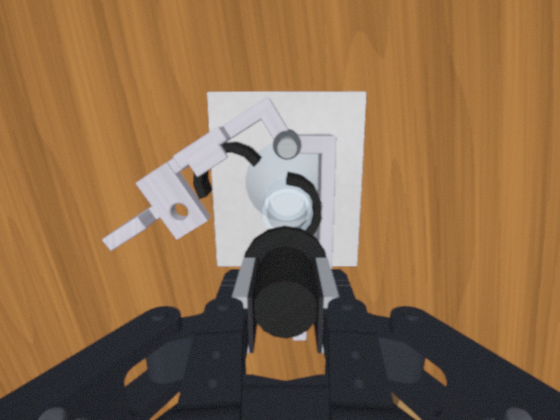

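View pics/s7.png

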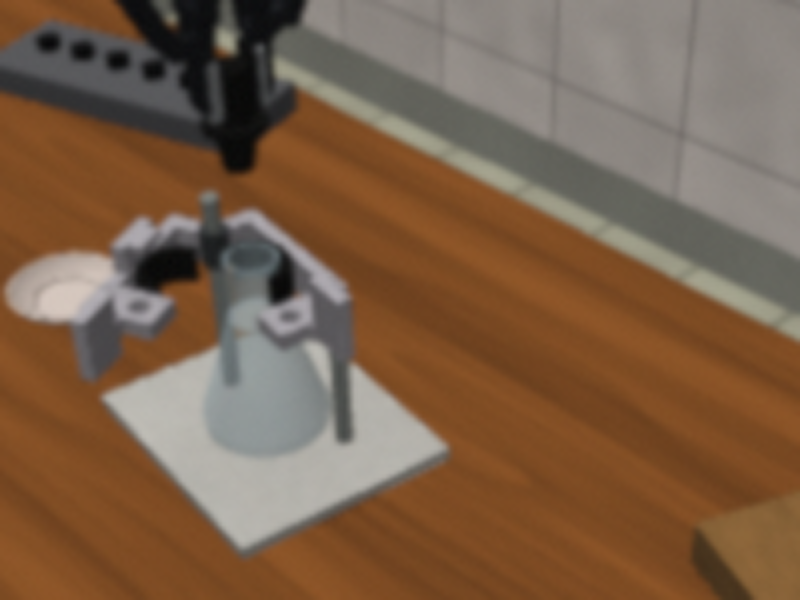

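play_rows(commands="0 0.5 -0.5 -30 0;0 0.5 -0.5 -55 0;0 0.5 -0.5 -68 0;0 0.5 -0.5 -76 0;0 0.5 -0.5 -76 0;0 0.5 -0.5 -76 0")

```text
time: 6.98
ee_pos: [0.6125, 0.1749, 0.1671]
tcp_rot: [180.0, -0.0, 81.6]
wrist_force: [-0.1, 0.2, 0.4]
opening: 0.0225
```

Run:
```python
from h import *
o=snap('scene','s8',(300,120,450,260),4);print(o['ee_pos'],o['wrist_force'],o['time'])
snap('side','s8b',(180,100,380,250),4)
```

```text
[0.61246921 0.1748981  0.16712026] [-0.08226553  0.24889452  0.40145335] 6.9833
```

View pics/s8.png

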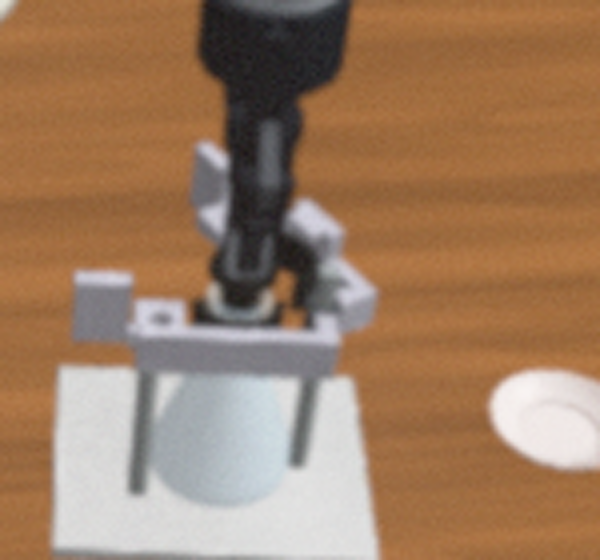

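View pics/s8b.png

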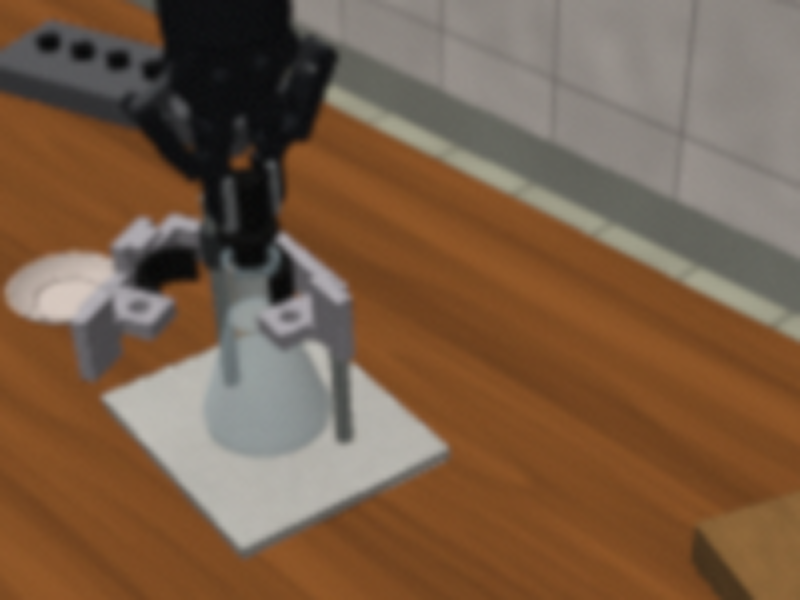

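Foot of the stopper is in the bore with no contact force. Continue down.

play_rows(commands="0 0 0.5 -6 0;0 0 0.5 -11 0;0 0 0.5 -14 0;0 0 0.5 -16 0;0 0 0.5 -18 0;0 0 0.5 -18 0;0 0 0.5 -18 0")

```text
time: 7.67
ee_pos: [0.6125, 0.1761, 0.151]
tcp_rot: [179.9, -0.1, 81.6]
wrist_force: [-5.3, -1.4, 16.5]
opening: 0.0224
```

Run:
```python
from h import *
o=snap('scene','s9',(300,120,450,260),4);print(o['ee_pos'],o['wrist_force'],o['time'])
```

```text
[0.61248235 0.17607726 0.15099598] [-5.28019145 -1.44433554 16.5275632 ] 7.6667
```

View pics/s9.png

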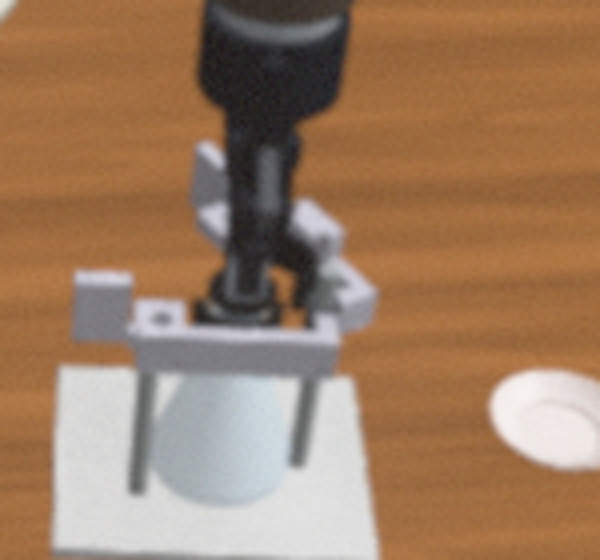

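play_rows(commands="0.5 0 0 0 0;0.5 0 0 0 0;0.5 0 0 0 0;0.5 0 0 0 0;0.5 0 0 20 0;0.5 0 0 50 0;0.5 0 0 90 0;0.5 0 0 120 0;0.5 0 0 120 0;0.5 0 0 120 0")

```text
time: 8.55
ee_pos: [0.6133, 0.1762, 0.2701]
tcp_rot: [179.8, -0.1, 81.6]
wrist_force: [-0.6, -0.1, -0.6]
opening: 0.0427
```

Run:
```python
from h import *
o=snap('scene','s10',(300,120,450,260),4);print(o['ee_pos'],o['wrist_force'],o['time'])
snap('side','s10b',(180,100,380,250),4)
```

```text
[0.61326256 0.17623267 0.2700793 ] [-0.56450854 -0.05113175 -0.61881792] 8.55
```

View pics/s10.png

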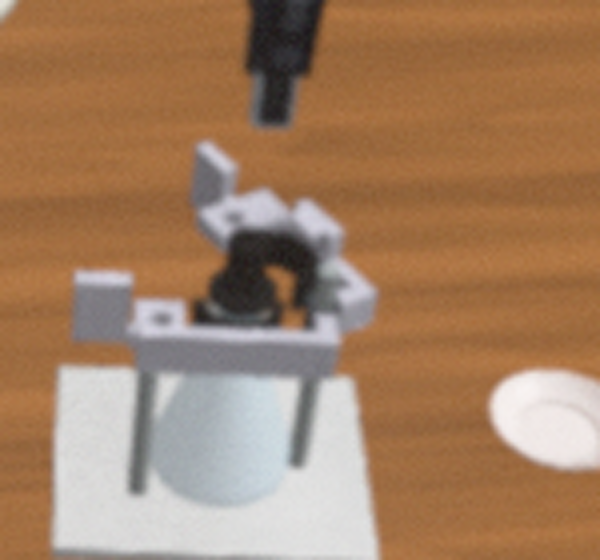

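View pics/s10b.png

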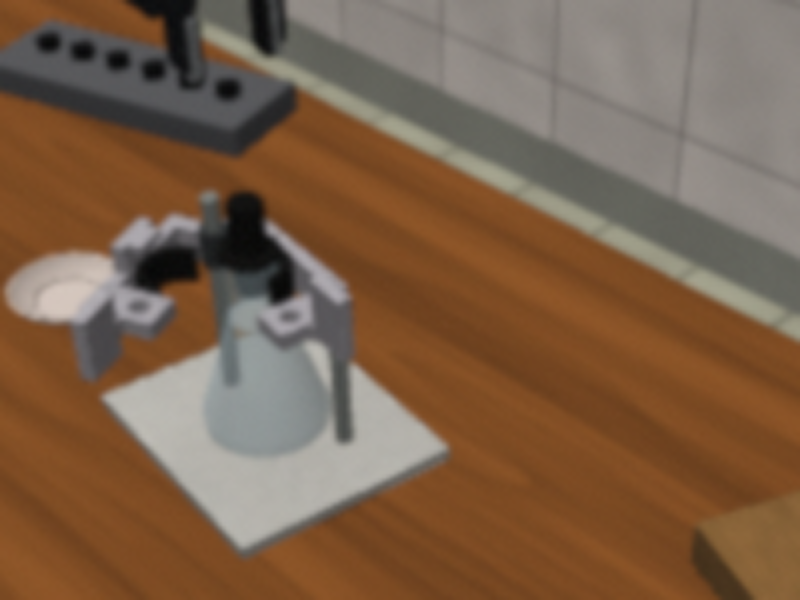

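Run:
```python
from h import *
S,D=cam('scene'),cam('side')
for z in(.18,.146,.14):
  p=proj(S,[.612,.177,z])[0];q=proj(D,[.612,.177,z])[0]
  print(z,(p-[300,120])*4,(q-[180,100])*4)
s=cv2.imread('pics/s10.png');d=cv2.imread('pics/s10b.png')
f=lambda x,a,b,c,e:cv2.convertScaleAbs(cv2.resize(x[b:e,a:c],(390,390),interpolation=2),alpha=2.2,beta=20)
cv2.imwrite('pics/s10z.png',np.hstack([f(s,170,190,320,340),f(d,175,170,325,320)]))
```

```text
0.18 [246.72237706 235.8043865 ] [240.89704404 200.24576221]
0.146 [240.46420285 283.54473801] [245.99838233 247.307169  ]
0.14 [239.38332626 291.75791132] [246.87292966 255.383756  ]
```

View pics/s10z.png

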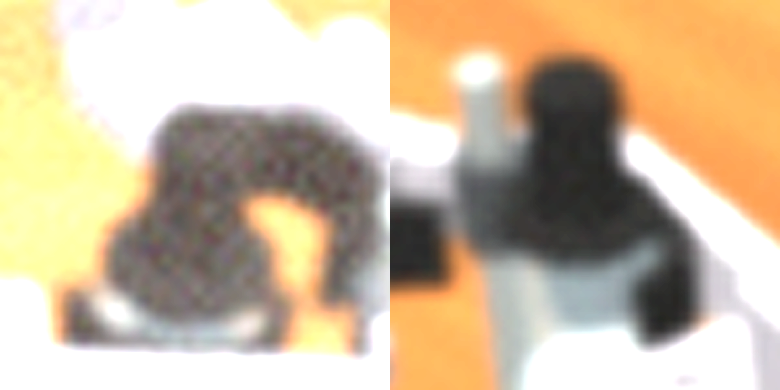

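```bash
cat > gate.py <<'E'
from h import *
X,Y,T=.6121,.1770,-.1463
def W(P): return Ro.from_euler('z',T).as_matrix()[:2,:2]@np.array(P)+[X,Y]
def c(g,out=0,L=.128):
    R=np.array([[np.cos(g),np.sin(g)],[-np.sin(g),np.cos(g)]])
    d=.014+.015*np.cos(g)+.011*np.sin(g)+out
    return W(np.array([0,.048])+R@np.array([-d,-L]))
if __name__=='__main__':
    print('start',c(1.015,.035));o=get_obs();print(o['ee_pos'],o['tcp_rot'])
    for g in(1.015,.9,.75,.6,.45,.3,.2,.1,.05,0):print(g,(c(g)*1000).round(1))
E
python3 gate.py
```

```text
start [0.47529955 0.23430479]
[0.61247972 0.17599977 0.26703779] [-1.79923729e+02  3.49865017e-02  8.16015432e+01]
1.015 [489.2 202.2]
0.9 [492.3 188. ]
0.75 [498.8 169.9]
0.6 [508.3 152.6]
0.45 [520.5 136.7]
0.3 [535.4 122.7]
0.2 [546.6 114.6]
0.1 [558.8 107.7]
0.05 [565.2 104.7]
0 [571.7 102.1]
```

play_rows(commands="0 -37 16 0 0;0 -74 32 0 0;0 -110 46 0 0;0 -137 58 0 0;0 -137 58 -40 0;0 -137 58 -80 0;0 -137 58 -115 0;0 -137 58 -142 0;0 -137 58 -142 0;0 -137 58 -142 0")

```text
time: 9.48
ee_pos: [0.4741, 0.2333, 0.1245]
tcp_rot: [-179.8, 0.1, 81.6]
wrist_force: [0.6, -0.5, 1.3]
opening: -0.0004
```

Run:
```python
from h import *
o=snap('wrist','w11');print(o['ee_pos'],o['wrist_force'],o['time'])
snap('side','s11',(150,80,350,230),4)
print(get_obs()['ee_pos'],get_obs()['opening'])
```

```text
[0.47411604 0.23334034 0.124534  ] [ 0.60007369 -0.45895964  1.34729716] 9.4833
[0.47596304 0.23417409 0.12778229] 0.00017215010566579142
```

View pics/w11.png

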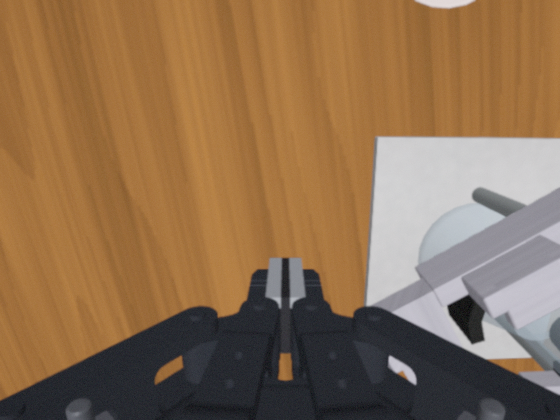

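View pics/s11.png

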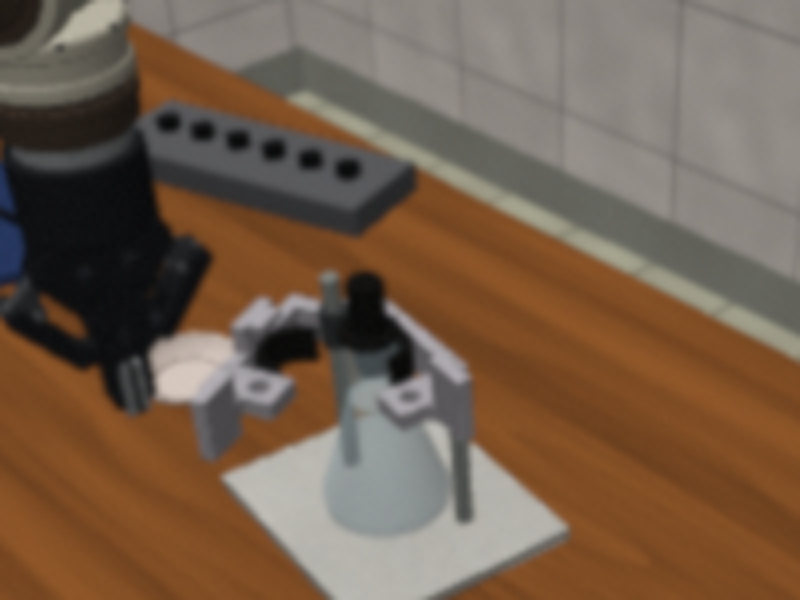

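play_rows(commands="0 7 -16 8 0;0 13 -32 8 0;0 16 -46 8 0;0 19 -55 8 0;0 23 -64 8 0;0 28 -73 8 0;0 32 -81 8 0;0 38 -89.5 8 0;0 44.5 -97.5 8 0;0 44.5 -97.5 8 0")

```text
time: 10.42
ee_pos: [0.521, 0.1351, 0.134]
tcp_rot: [180.0, 0.0, 81.5]
wrist_force: [-0.6, 0.6, -0.3]
opening: 0.0001
```

Run:
```python
from h import *
o=snap('scene','s12',(300,120,450,260),4);print(o['ee_pos'],o['wrist_force'],o['time'])
snap('side','s12b',(150,80,350,230),4)
print(get_obs()['ee_pos'],get_obs()['opening'])
```

```text
[0.5210184  0.13510272 0.13400848] [-0.55488141  0.55178991 -0.32353866] 10.4167
[0.52016584 0.13605115 0.13398551] 3.91870787570721e-05
```

View pics/s12.png

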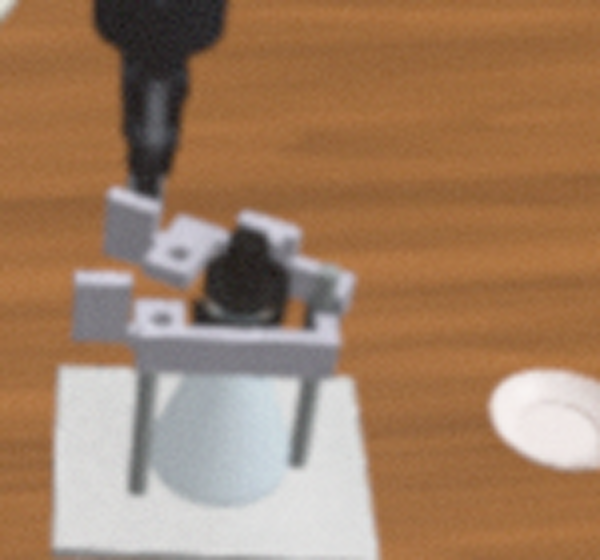

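View pics/s12b.png

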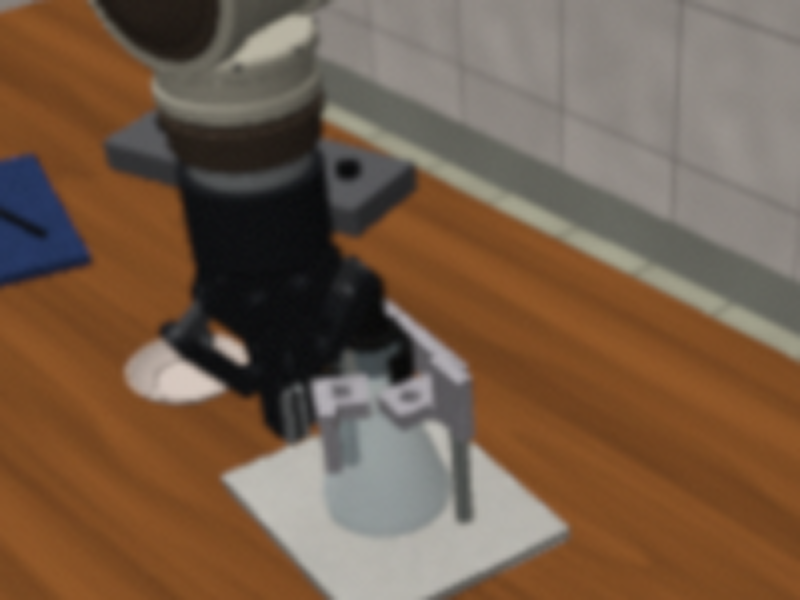

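play_rows(commands="0 8 -7 0 0;0 15 -13 0 0;0 21 -18 0 0;0 26.5 -21.5 0 0;0 32.5 -25 0 0;0 38.5 -28.5 0 0;0 42 -30 0 0;0 45 -31.5 0 0;0 45 -31.5 0 0")

```text
time: 11.27
ee_pos: [0.5655, 0.1046, 0.1341]
tcp_rot: [180.0, 0.0, 81.6]
wrist_force: [0.1, -0.1, -0.7]
opening: 0.0004
```

play_rows(commands="0 2 -1 0 0;0 4 -2 0 0;0 5.5 -2 0 0;0 6.5 -2.5 0 0;0 6.5 -2.5 0 0;0 6.5 -2.5 0 0")

```text
time: 11.77
ee_pos: [0.5716, 0.1025, 0.1343]
tcp_rot: [180.0, 0.0, 81.6]
wrist_force: [-0.7, 0.5, -0.5]
opening: 0.0002
```

Run:
```python
from h import *
o=snap('scene','s13',(300,120,450,260),4);print(o['ee_pos'],o['wrist_force'],o['time'])
snap('side','s13b',(150,80,350,230),4)
```

```text
[0.57159912 0.10248791 0.13434622] [-0.65912597  0.45539293 -0.52578053] 11.7667
```

View pics/s13.png

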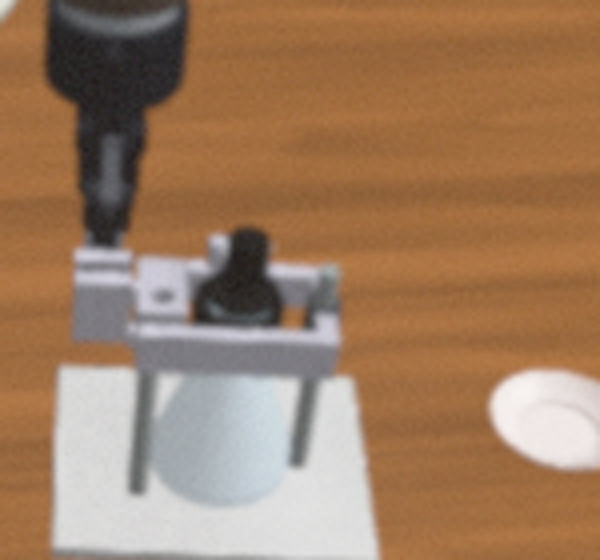

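View pics/s13b.png

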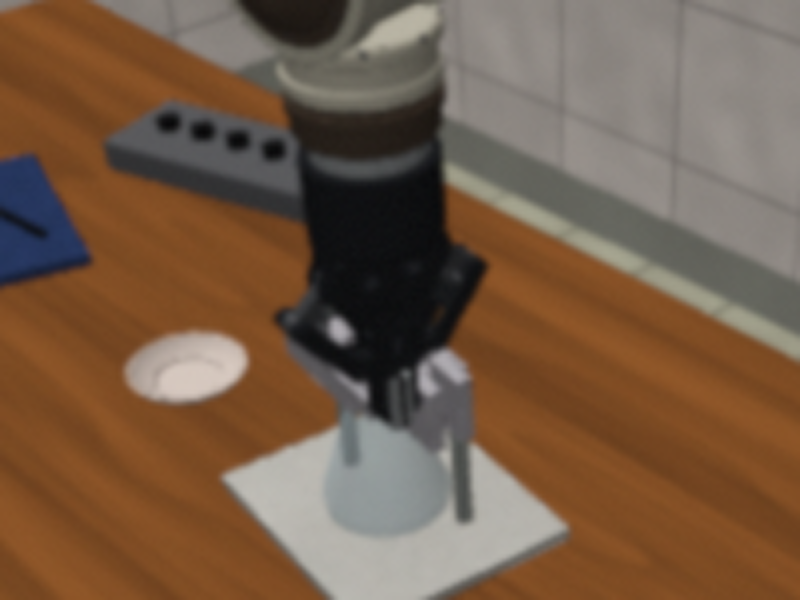

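play_rows(commands="0 0.7 0 0 0;0 1.5 0 0 0;0 2 0 0 0;0 2 0 0 0;0 2 0 0 0")

```text
time: 12.28
ee_pos: [0.5735, 0.1025, 0.1343]
tcp_rot: [-180.0, 0.0, 81.6]
wrist_force: [-0.9, -0.5, 1.0]
opening: -0.0001
```

play_rows(commands="0 0.7 0 0 0;0 1.5 0 0 0;0 2 0 0 0;0 2 0 0 0;0 2 0 0 0")

```text
time: 12.7
ee_pos: [0.5742, 0.1024, 0.1342]
tcp_rot: [-179.8, 0.0, 81.6]
wrist_force: [-8.6, -1.1, 4.0]
opening: -0.0003
```

play_rows(commands="0 1 0 0 0;0 1 0 0 0;0 1 0 0 0;0 1 0 0 0")

```text
time: 13.03
ee_pos: [0.5743, 0.1024, 0.1342]
tcp_rot: [-179.7, 0.1, 81.6]
wrist_force: [-13.8, -1.1, 5.3]
opening: -0.0002
```

Run:
```python
from h import *
o=snap('scene','s14',(300,120,450,260),4);print(o['ee_pos'],o['wrist_force'],o['time'])
```

```text
[0.57429206 0.10241753 0.1342279 ] [-13.77932044  -1.1133311    5.33995496] 13.0333
```

View pics/s14.png

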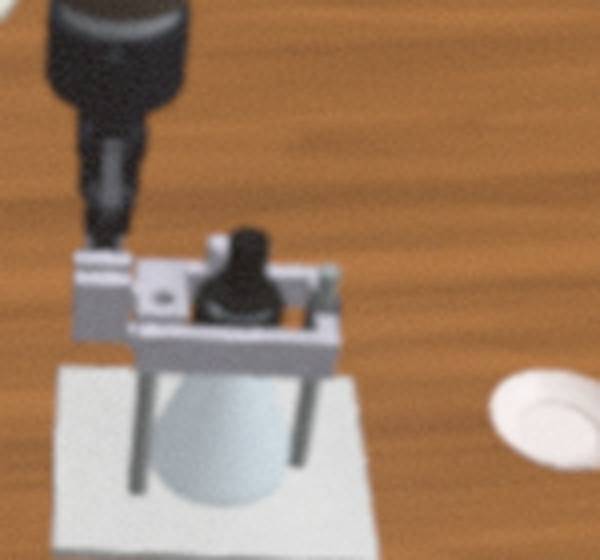

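play_rows(commands="0 -15 0 0 0;0 -40 0 10 0;0 -40 0 50 0;0 -40 0 90 0;0 -30 4 130 0;0 -10 8 165 0;0 5 18 196 0;0 5 18 196 0;0 5 18 196 0;0 5 18 196 0")

```text
time: 13.92
ee_pos: [0.5817, 0.1206, 0.3293]
tcp_rot: [-179.9, 0.0, 81.6]
wrist_force: [-0.4, 0.2, -0.1]
opening: -0.0002
```

play_rows(commands="0 0 0 0 0;0 0 0 0 0")

```text
time: 14.08
ee_pos: [0.5807, 0.1202, 0.3291]
tcp_rot: [-179.9, 0.0, 81.6]
wrist_force: [0.7, -0.1, -0.3]
opening: -0.0001
```

Run:
```python
from h import *
o=snap('wrist','w15');print(o['ee_pos'],o['wrist_force'],o['time'])
a=cv2.imread('pics/w15_raw.png');cv2.imwrite('pics/w15z.png',cv2.resize(a[80:280,200:400],None,fx=3,fy=3,interpolation=2))
```

```text
[0.58071745 0.12024694 0.32905362] [ 0.69993156 -0.07746632 -0.31399084] 14.0833
```

View pics/w15z.png

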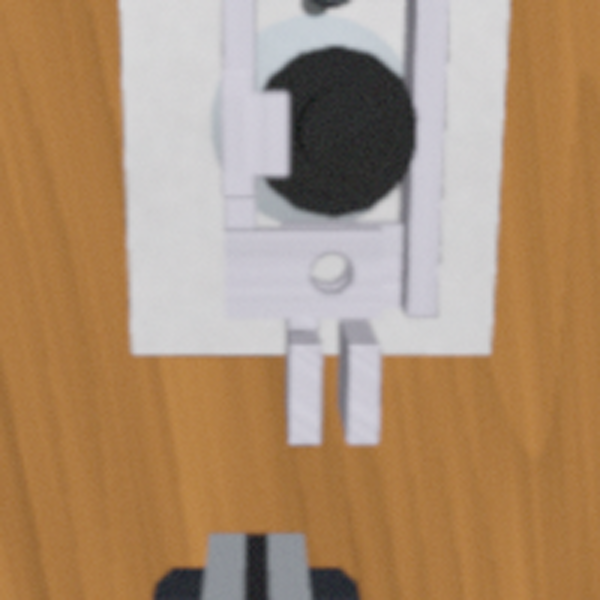

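Run:
```python
from h import *
from gate import W
C=wcam('w15');z=lambda u,v:(200+u/3-.33,80+v/3-.33)
print(atz(C,z(331,271),.136),W((0,-.044)))
print('tabs',atz(C,z(322,394),.156),atz(C,z(290,394),.156),atz(C,z(345,394),.156),atz(C,z(380,394),.156),W((0,-.078)))
print('flange',atz(C,z(338,131),.146))
```

```text
[0.6056 0.1338 0.136 ] [0.60568574 0.13347004]
tabs [0.5971 0.0999 0.156 ] [0.5874 0.1013 0.156 ] [0.6041 0.0989 0.156 ] [0.6147 0.0973 0.156 ] [0.60072926 0.09983326]
flange [0.6126 0.1767 0.146 ]
```

play_rows(commands="0.6 -11 -37 0 0;0.6 -22 -74 0 0;0.6 -33 -111 0 0;0.6 -44 -148 0 0;0.6 -55 -185 0 0;0.6 -66 -222 -10 0;0.6 -77 -259 -25 0;0.6 -88 -296 -40 0;0.6 -99 -333 -55 0;0.6 -110 -368 -70 0")

```text
time: 14.97
ee_pos: [0.4698, -0.2491, 0.2592]
tcp_rot: [-180.0, -0.0, 81.6]
wrist_force: [0.9, 0.7, 0.2]
opening: 0.0512
```

play_rows(commands="0.6 -10 -34 -20 0;0.6 -10 -34 -50 0;0.6 -10 -34 -80 0;0.6 -10 -34 -110 0;0.6 -10 -34 -110 0;0.6 -10 -34 -110 0;0.6 -10 -34 -110 0")

```text
time: 15.55
ee_pos: [0.4617, -0.2815, 0.1521]
tcp_rot: [179.9, 0.0, 81.6]
wrist_force: [0.7, -0.0, 0.2]
opening: 0.051
```

Run:
```python
from h import *
o=snap('wrist','w16');print(o['ee_pos'],o['wrist_force'],o['time'])
print(get_obs()['ee_pos'])
```

```text
[ 0.46169234 -0.28151815  0.15211173] [ 0.71025299 -0.04850499  0.20991068] 15.55
[ 0.46215017 -0.28168761  0.15266004]
```

View pics/w16.png

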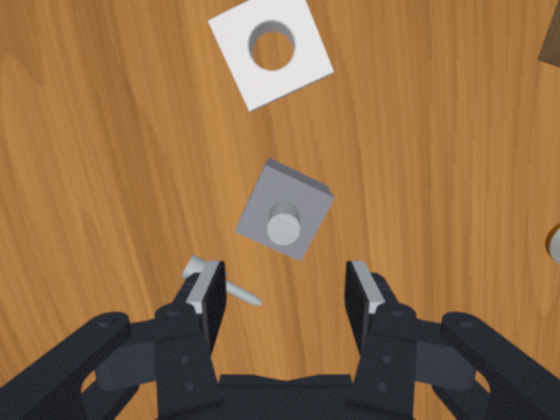

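Run:
```python
from h import *
print(atz(wcam('w16'),(284,230),.079))
```

```text
[ 0.4602 -0.2839  0.079 ]
```

play_rows(commands="0.6 -2 0 -35 0;0.6 -2 0 -65 0;0.6 -2 0 -90 0;0.6 -2 0 -103.5 0;0.6 -2 0 -103.5 0;0.6 -2 0 -103.5 0")

```text
time: 16.1
ee_pos: [0.4602, -0.2817, 0.0483]
tcp_rot: [179.9, 0.0, 81.6]
wrist_force: [0.0, 0.7, 0.4]
opening: 0.051
```

play_rows(commands="0 0 0 0 0;0 0 0 0 0;0 0 0 0 0;0 0 0 0 0;0 0 0 0 0", force=50)

```text
time: 16.52
ee_pos: [0.4605, -0.2821, 0.0489]
tcp_rot: [179.8, 0.1, 81.6]
wrist_force: [0.4, 0.4, 6.2]
opening: 0.0194
```

play_rows(commands="0 0 0 10 0;0 0 0 30 0;0 0 0 65 0;0 0 0 105 0;0 0 0 145 0;0 0 0 186 0;0 0 0 186 0;0 0 0 186 0;0 0 0 186 0")

```text
time: 17.27
ee_pos: [0.4595, -0.2815, 0.2333]
tcp_rot: [180.0, 0.0, 81.6]
wrist_force: [-0.1, 0.5, -1.0]
opening: 0.0194
```

Run:
```python
from h import *
o=snap('wrist','w17');print(o['ee_pos'],o['wrist_force'],o['time'])
snap('side','s17',(250,100,450,250),4)
```

```text
[ 0.45954295 -0.28152563  0.23325185] [-0.09849766  0.50941342 -1.0233364 ] 17.2667
```

View pics/w17.png

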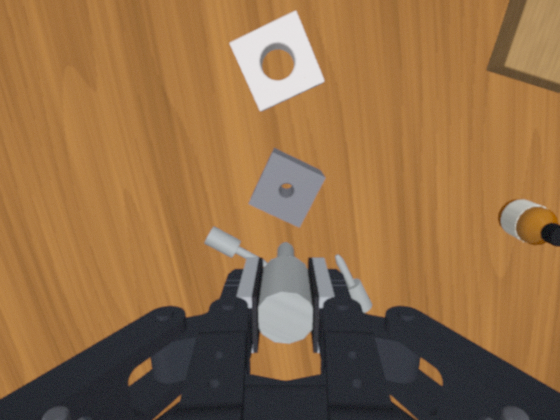

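View pics/s17.png

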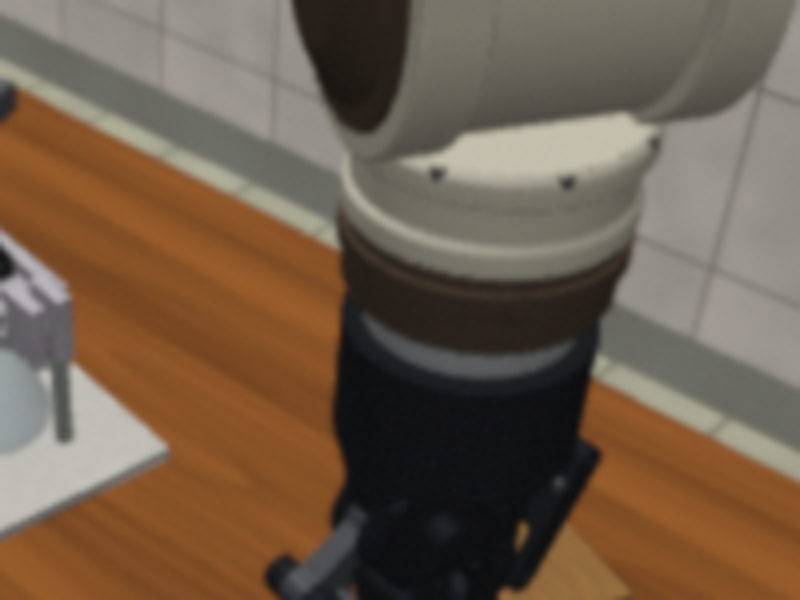

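Run:
```python
from h import *
C=wcam('w17')
im=cv2.imread('pics/w17_raw.png')[225:350,225:345];cv2.imwrite('pics/w17z.png',cv2.resize(im,None,fx=5,fy=5,interpolation=2))
print(atz(C,(286,316),.2634))
for P in [(.4595,-.2815,.2634),(.4595,-.2815,.2294),(.4595,-.2815,.1894),(.4595,-.2835,.2634),(.4595,-.2835,.2294),(.4595,-.2835,.1894)]:print(P,proj(C,P))
```

```text
[ 0.4594 -0.2819  0.2634]
(0.4595, -0.2815, 0.2634) [[286.15254938 315.0260106 ]]
(0.4595, -0.2815, 0.2294) [[285.96358101 273.7589499 ]]
(0.4595, -0.2815, 0.1894) [[285.8195077  242.44296335]]
(0.4595, -0.2835, 0.2634) [[286.95826041 319.82741795]]
(0.4595, -0.2835, 0.2294) [[286.60789751 277.75714583]]
(0.4595, -0.2835, 0.1894) [[286.34036238 245.76575751]]
```

View pics/w17z.png

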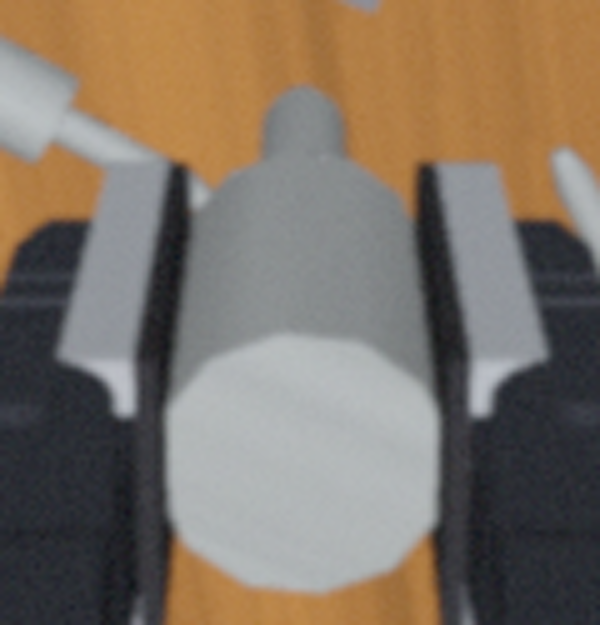

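play_rows(commands="0 13 37 5 0;0 26 74 10 0;0 39 111 17 0;0 52 148 17 0;0 65 185 17 0;0 78 222 17 0;0 91 259 17 0;0 104 296 17 0;0 117 333 17 0;0 130 370 17 0")

```text
time: 18.2
ee_pos: [0.5892, 0.0904, 0.2484]
tcp_rot: [-179.9, 0.0, 81.6]
wrist_force: [0.1, -0.6, -0.3]
opening: 0.0194
```

play_rows(commands="0 10 28 0 0;0 16 46 0 0;0 16 46 0 0;0 16 46 0 0;0 16 46 0 0;0 16 46 0 0")

```text
time: 18.7
ee_pos: [0.6052, 0.1334, 0.2496]
tcp_rot: [-180.0, 0.0, 81.5]
wrist_force: [0.7, -0.4, -0.4]
opening: 0.0193
```

Run:
```python
from h import *
o=snap('wrist','w18');print(o['ee_pos'],o['tcp_rot'],o['wrist_force'],o['time'])
snap('scene','s18',(300,120,450,260),4)
print(get_obs()['ee_pos'])
```

```text
[0.60516328 0.13338494 0.24959712] [-1.79968445e+02  2.25927499e-02  8.15345520e+01] [ 0.73831758 -0.43998765 -0.43976061] 18.7
[0.60532131 0.13336471 0.25000061]
```

View pics/w18.png

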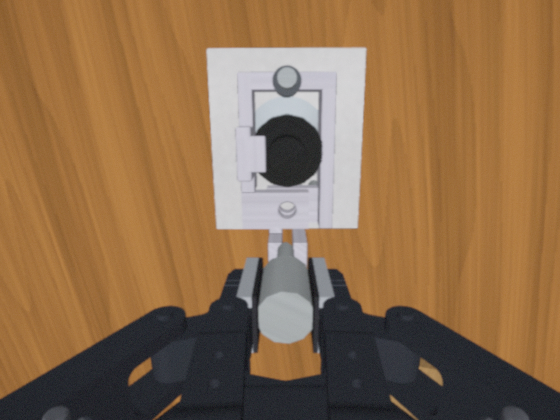

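View pics/s18.png

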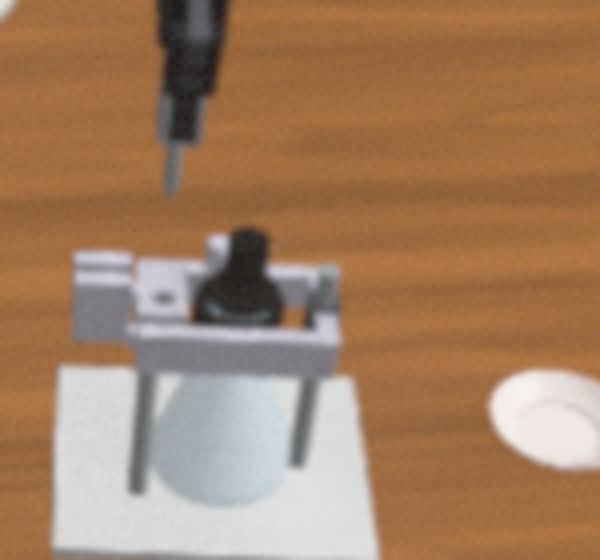

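Run:
```python
from h import *
print(atz(wcam('w18'),(288,209.5),.136))
```

```text
[0.6067 0.1331 0.136 ]
```

play_rows(commands="0 0.5 1 -30 0;0 0.5 1 -50 0;0 0.5 1 -62 0;0 0.5 1 -65 0;0 0.5 1 -65 0;0 0.5 1 -65 0")

```text
time: 19.3
ee_pos: [0.6062, 0.1351, 0.1859]
tcp_rot: [179.9, -0.0, 81.6]
wrist_force: [-0.2, -0.4, -0.4]
opening: 0.019
```

```bash
python3 - <<'E'
from h import *
o=snap('wrist','w19',(230,180,340,330),4);print(o['ee_pos'],o['tcp_rot'],o['wrist_force'],o['time'])
snap('scene','s19',(320,150,390,220),8)
snap('side','s19b',(220,130,290,200),8)
E
python3 -c "
import cv2,numpy as np
f=lambda n:cv2.resize(cv2.imread('pics/%s.png'%n),(390,390))
cv2.imwrite('pics/m19.png',np.hstack([f('s19'),f('s19b')]))"
```

```text
[0.60616895 0.13509208 0.18593701] [ 1.79936283e+02 -2.36390494e-02  8.15638379e+01] [-0.15804467 -0.37437452 -0.41967467] 19.3
```

View pics/w19.png

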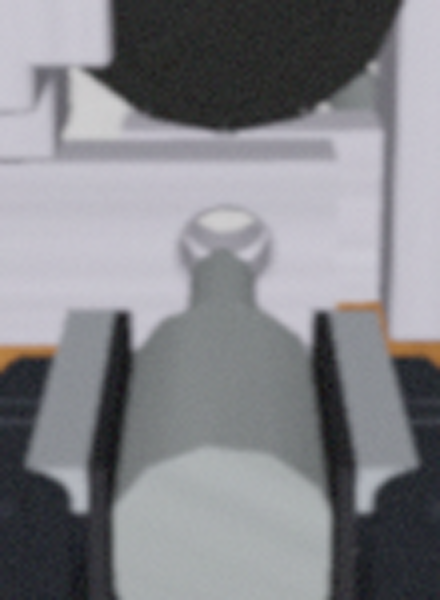

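View pics/m19.png

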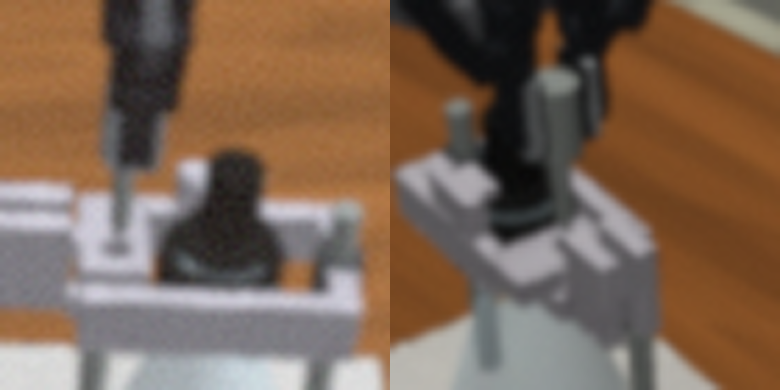

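Run:
```python
from h import *
C=wcam('w19');H=atz(C,(286.1,240.6),.136);print(H)
print('tip edge',atz(C,(285.7,242.3),.142), 'predicted tip edge px if aligned',proj(C,H+[0,.002,.006]))
print(atz(C,(285.6,182+545/4),.216))
```

```text
[0.6062 0.134  0.136 ]
tip edge [0.6061 0.1352 0.142 ] predicted tip edge px if aligned [[285.68296904 240.95009619]]
[0.6057 0.1338 0.216 ]
```

play_rows(commands="0 0 0.3 -6 0;0 0 0.3 -12 0;0 0 0.3 -18 0;0 0 0.3 -24 0;0 0 0.3 -24 0")

```text
time: 19.87
ee_pos: [0.6055, 0.1355, 0.1589]
tcp_rot: [-179.9, 0.1, 81.6]
wrist_force: [0.4, -1.3, -2.0]
opening: 0.0192
```

play_rows(commands="0 0 0 -5 0;0 0 0 -10 0;0 0 0 -15 0;0 0 0 -19 0;0 0 0 -21 0;0 0 0 -21 0;0 0 0 -21 0")

```text
time: 20.45
ee_pos: [0.606, 0.1355, 0.1399]
tcp_rot: [180.0, 0.0, 81.6]
wrist_force: [0.3, -4.1, 2.8]
opening: 0.0192
```

```bash
python3 - <<'E'
from h import *
o=snap('scene','s20',(320,150,390,220),8);print(o['ee_pos'],o['tcp_rot'],o['wrist_force'],o['time'])
snap('side','s20b',(220,130,290,200),8)
E
python3 -c "
import cv2,numpy as np
f=lambda n:cv2.resize(cv2.imread('pics/%s.png'%n),(390,390))
cv2.imwrite('pics/m20.png',np.hstack([f('s20'),f('s20b')]))"
```

```text
[0.60604566 0.13550545 0.1399419 ] [1.79976742e+02 2.15803141e-02 8.15832416e+01] [ 0.29490206 -4.11295092  2.84619   ] 20.45
```

View pics/m20.png

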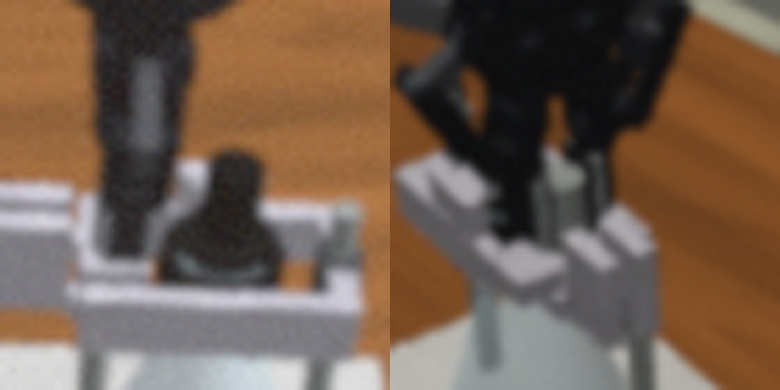

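play_rows(commands="0 0 -0.7 -0.5 0;0 0 -0.7 -0.5 0;0.45 0 -0.7 -0.5 0;0.45 0 -0.7 -0.5 0;0.45 0 -0.7 -0.5 0;0.45 0 -0.7 -0.5 0;0.45 0 -0.7 25 0;0.45 0 -0.7 60 0;0.45 0 -20 95 0;0.45 0 -35 130 0")

```text
time: 21.38
ee_pos: [0.6055, 0.1007, 0.2709]
tcp_rot: [-180.0, 0.0, 81.7]
wrist_force: [0.9, -0.1, 0.3]
opening: 0.0385
```

play_rows(commands="1 0 0 0 0;1 0 0 0 0;1 0 0 0 0")

```text
time: 21.63
ee_pos: [0.6061, 0.1008, 0.2692]
tcp_rot: [-180.0, -0.0, 81.6]
wrist_force: [-0.3, 0.2, -0.8]
opening: 0.0734
```

```bash
python3 - <<'E'
from h import *
o=snap('wrist','w21',(170,60,410,280),3);print(o['ee_pos'],o['tcp_rot'],o['wrist_force'],o['time'])
o=snap('scene','s21',(320,150,390,220),8)
snap('side','s21b',(220,130,290,200),8)
E
python3 -c "
import cv2,numpy as np
f=lambda n:cv2.resize(cv2.imread('pics/%s.png'%n),(390,390))
cv2.imwrite('pics/m21.png',np.hstack([f('s21'),f('s21b')]))"
```

```text
[0.60610415 0.10083829 0.26922112] [-1.79975328e+02 -5.27793534e-03  8.15859324e+01] [-0.28944939  0.24074927 -0.77016883] 21.6333
```

View pics/m21.png

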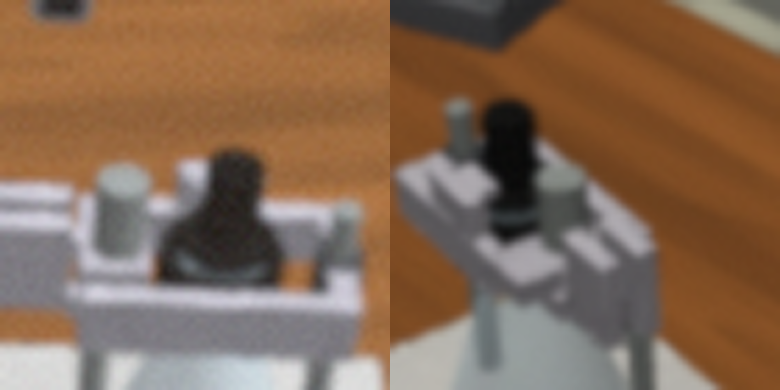

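View pics/w21.png

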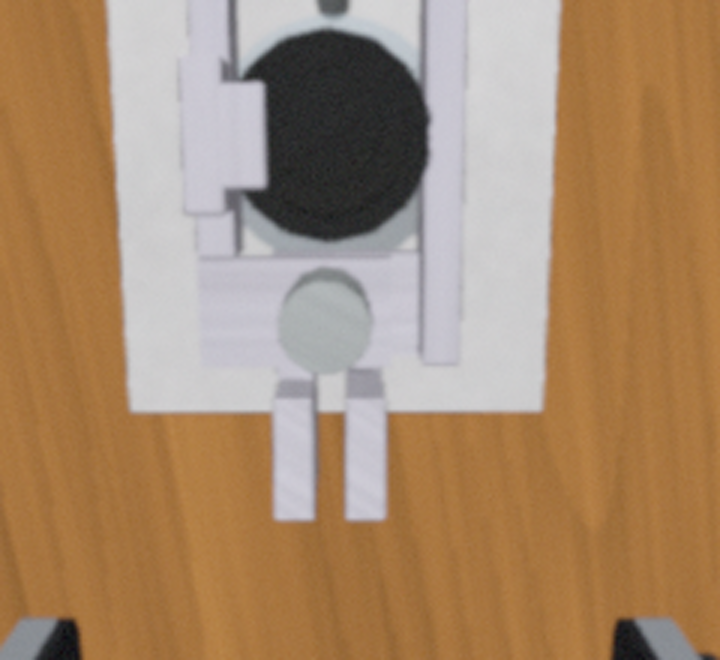

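Run:
```python
from h import *
C=wcam('w21');z=lambda u,v:(170+u/3-.33,60+v/3-.33)
print(atz(C,z(324,326),.170), 'hole .6056 .1336')
print([float(r) for r in np.abs(proj(C,[[.6056-.011,.134,.17],[.6056+.011,.134,.17]])-z(0,0)).ravel()*3])
print('tabs',[atz(C,z(u,460),.156) for u in(274,315,345,386)])
S,D=cam('scene'),cam('side')
print((proj(S,[.6056,.1336,.17])-[320,150])*390/70,(proj(D,[.6056,.1336,.17])-[220,130])*390/70+[390,0])
```

```text
[0.6054 0.1344 0.17  ] hole .6056 .1336
[277.54428560356337, 334.49117049444925, 373.1580070198215, 320.4027539238879]
tabs [array([0.5873, 0.101 , 0.156 ]), array([0.5974, 0.0995, 0.156 ]), array([0.6048, 0.0984, 0.156 ]), array([0.6149, 0.0969, 0.156 ])]
[[119.60275895 176.6976944 ]] [[557.33774906 175.4303155 ]]
```

play_rows(commands="1 -5.5 -2.5 0 0;1 -5.5 -2.5 -35 0;1 -5.5 -2.5 -70 0;1 -5.5 -2.5 -105 0;1 -5.5 -2.5 -130 0;1 -5.5 -2.5 -146 0;1 -5.5 -2.5 -149 0;1 -5.5 -2.5 -149 0;1 -5.5 -2.5 -149 0")

```text
time: 22.53
ee_pos: [0.6006, 0.0984, 0.1219]
tcp_rot: [180.0, -0.0, 81.6]
wrist_force: [-0.0, 0.3, 0.1]
opening: 0.0851
```

Run:
```python
from h import *
o=snap('wrist','w22');print(o['ee_pos'],o['tcp_rot'],o['wrist_force'],o['time'],o['opening'])
```

```text
[0.6005828  0.09840732 0.12186135] [ 1.79950072e+02 -1.58837267e-02  8.16101775e+01] [-0.00340402  0.27762864  0.14941683] 22.5333 0.08511094708187551
```

View pics/w22.png

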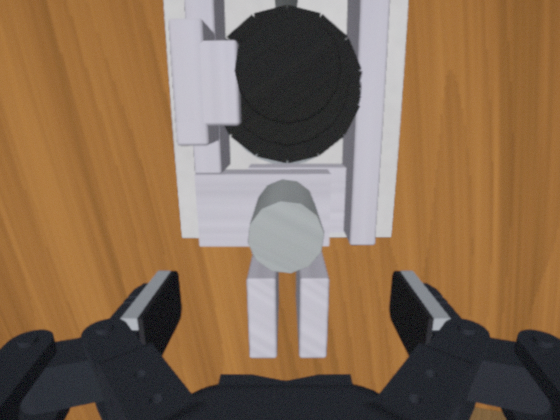

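play_rows(commands="0 0 0 0 0;0 0 0 0 0;0 0 0 0 0;0 0 0 0 0;0 0 0 0 0;0 0 0 0 0;0 0 0 0 0;0 0 0 0 0", force=30)

```text
time: 23.25
ee_pos: [0.6016, 0.0982, 0.1213]
tcp_rot: [179.9, -0.0, 81.6]
wrist_force: [5.8, -1.4, 1.5]
opening: 0.027
```

Run:
```python
from h import *
o=snap('wrist','w23');print(o['ee_pos'],o['tcp_rot'],o['wrist_force'],o['time'],o['opening'])
snap('scene','s23',(300,120,450,260),4)
```

```text
[0.60157986 0.09815377 0.12132625] [ 1.79859627e+02 -1.42116097e-02  8.15975190e+01] [ 5.82285382 -1.38010599  1.53923649] 23.25 0.02696579697976733
```

View pics/w23.png

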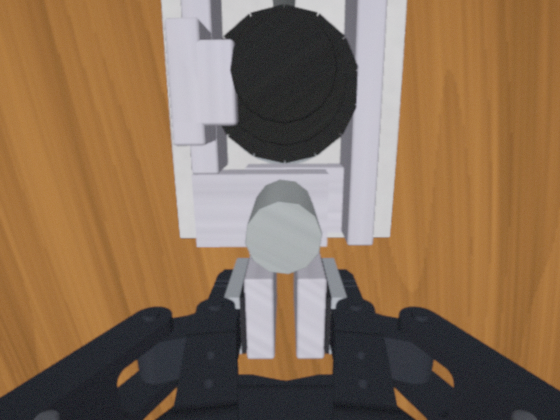

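View pics/s23.png

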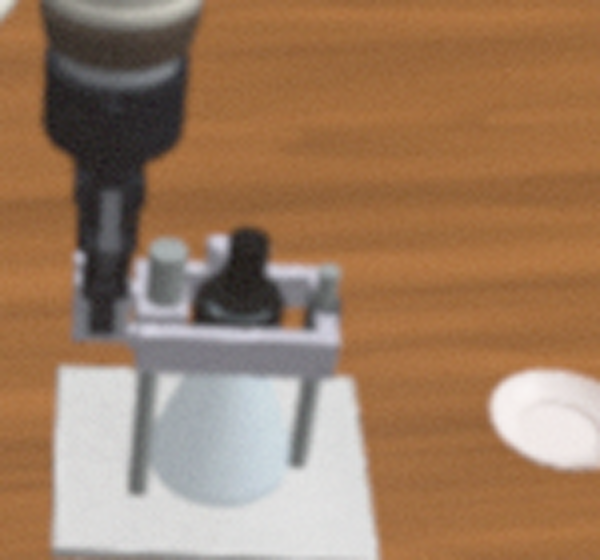

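play_rows(commands="0 1.2 -0.2 0 0;0 1.2 -0.2 0 0;0 1.2 -0.2 0 0;0 1.2 -0.2 0 0;0 1.2 -0.2 0 0;0 1.2 -0.2 0 0", force=40)

```text
time: 23.85
ee_pos: [0.6016, 0.0982, 0.1213]
tcp_rot: [180.0, -0.0, 81.6]
wrist_force: [-2.4, -0.3, 5.1]
opening: 0.0277
```

Run:
```python
from h import *
snap('side','s24',(180,100,380,250),4)
o=snap('scene','s24b');print(o['ee_pos'],o['wrist_force'],o['time'],o['opening'])
a,b=cv2.imread('pics/s24b_raw.png'),cv2.imread('pics/scene0.png')
for n,(x,y,X,Y) in dict(box=(180,255,242,305),bottle=(112,250,142,290),dish=(418,208,465,242)).items(): print(n,cv2.absdiff(a,b)[y:Y,x:X].mean())
```

```text
[0.60161734 0.09814788 0.12134169] [-1.77300257 -0.09462585  5.11939301] 23.9 0.027479326683757615
box 2.325268817204301
bottle 2.4516666666666667
dish 1.9534835210680017
```

View pics/s24b.png

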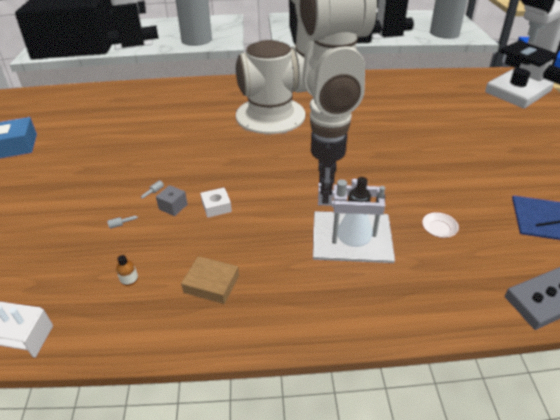

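Everything is in place, the bystanders haven't moved and the grip is holding, so I'm handing in.

```bash
python3 -c "
from workcell import job_done,get_obs
print(job_done());o=get_obs();print(o['time'],o['opening'],o['wrist_force'])"
```

```text
the job is handed in; nothing more can be done
None
the job is handed in; nothing more can be done
```

I seated the stopper in the flask, pushed the gate shut to its stop and dropped the pin through both lugs. I handed the job in at about 24 s with the fingers still squeezing the tabs at a 40 N grip setting; no verdict was reported.

What the last checks showed:
- **Stopper:** it met the rim at the expected height, with the TCP at 0.151 m. Its flange centre was within about 1 mm of the mouth I measured.
- **Gate:** it hit its stop with about 14 N of push. The gap between the tabs measured 7 to 7.5 mm against 8 mm expected.
- **Pin:** the head centre was within about 1 mm of the hole, and the head looks as though it rests on the gate's lug.
- **Squeeze:** the fingers stopped at 27.5 mm on the tabs, which are 28 mm thick together. The sideways force on the wrist was about 2 N, so the squeeze was nearly balanced. The force on each tab could not be measured directly.
- **Bystanders:** the slide box, stain bottle and dish look the same in the scene picture before and after.

**Disagreement:** the side and scene cameras put the stopper and pin tops about 1 pixel (roughly 2 mm) from the prediction. That is within the stated calibration error, so I did not correct for it.

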